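# Book a washed canister in at the counter scanner and shelve it label outward

## Robot

A 6-joint arm with a two-finger parallel gripper is mounted at the origin on the work surface. World frame = base frame: x ahead of the robot, y to its left, z up, the work surface at z = 0. Lengths are in m, angles in rad, forces in N, time in s.
With the tool pointing down it reaches from about 0.3 to 0.875 m from the base axis. Payload 6.4 kg.
Tool frame: the origin (TCP) lies on the front face of the gripper's body, between the roots of the fingers; the fingertips stand 73 mm ahead of it and the grasp point (between the pads) lies ctrl.pinch_z ahead of it (ctrl.pinch_z is the distance from the TCP to the grasp point, in m); z points along the fingers, x is the direction in which the jaws open and shut, and the axes are right-handed (so a half turn about z gives the same grasp; the last joint's range is limited). The gripper opens to 85 mm and grips with 20 to 120 N. Pads are 22 mm wide; open, the fingers measure 114 mm over their backs; the gripper's body (76 mm by 85 mm) begins 54 mm behind the grasp point. The pads swing forward as they close: fully open they stand 13 mm farther back than shut.
Start: joints at [-1.368, 0.181, 1.607, -0, 1.354, -0.206], TCP at [0.229, -0.528, 0.304] pointing down, gripper open.
Joint ranges: [-2.99, 2.99], [-0.89, 2.07], [0.3, 2.58], [-1.14, 4.28], [0, 2.63], [-3.12, 3.12]. Speed limits (rad/s): [2.57, 2.57, 3.01, 3.14, 3.14, 3.14].

## Interface

Orientations are given as a unit quaternion [w, x, y, z].
In Python, from bench import ctrl gives the robot as it stands.
- The arm moves only by the tool move_arm, never from a script. Its argument "rows" is text: rows parted by semicolons, each of 7 numbers parted by spaces: the shift along the tool's x, y, z in cm, then the turn, a rotation vector about the tool's x, y, z in degrees, then the opening, from 0 (shut) to 1 (fully open). In form: x y z rx ry rz grip; .... A call has 1 to 20 rows; each row shifts and turns the commanded pose from where the row before left it, along the tool's axes as they then stand; what a row does not reach is not made up. A row lasts 1/10 s, in which the tool goes at most 50 mm and 8.59 degrees, less where a joint would pass 70% of its speed; a pose out of reach is approached as far as the arm can. A call with a gripper value outside its range is refused whole. The fingers move at their own pace and stop on an object; the grip force is fixed at half the most. Time passes only in rows, so rows that do not move let the fingers close. It gives the time, the measured TCP pose, the force and the opening at its end, in the units of the state.
- ctrl.get_obs(): the state, without advancing time (a new reading comes with each control period).
- ctrl.camera(name): name is "side" or "top"; returns a dict with "color" (400x640x3 uint8, blue, green, red), "fx", "fy", "cx", "cy" (pixels), "rvec" (rotation vector, rad) and "tvec" (3), from world to camera coordinates, as OpenCV has them. Camera axes: x right, y down, z forward; pixel columns grow to the right and rows downward; lengths in m; the calibration is good to about 2 mm. A picture is of the moment at which its call begins. There is no depth.
- ctrl.hand_in(): hands the job in, once; it reports no verdict.
Trained networks look in the newest picture that a camera, given by its name, has taken for a name from the list of things; names that differ only in an ending like _2 or _b are one class to them, and where a whole thing is asked for, a point or a joint stands for the part that bears it (a point fixed in the world has none). Each returns a list of dicts, best first, with "confidence" (0 to 1); they miss things now and then, are a little off and sometimes report something else, mostly with a low value. They report only what shows in the picture. A call takes as long as a camera call.
- ctrl.look_for(camera, query): "bbox" ([left, top, right, bottom] in pixels, round what is visible of it).
- ctrl.trace(camera, query): "region" (400x640 bool, what is visible of it) and "bbox" ([left, top, right, bottom] in pixels, round what is visible of it).
The state is a dict: "time_s": time; "q": joint angles; "dq": joint speeds; "joint_efforts": joint torques, N m; "eef_pos": TCP position; "eef_rot": TCP orientation; "wrist_force": force on the tool from outside, world axes, zero at the start; "torque": the same for the moment, N m; "opening": opening from 0.0 (shut) to 1.0 (fully open).
Only numpy, scipy, OpenCV 4.12 (cv2) and the standard library are available. Lean on these libraries where they do the work, as an engineer would, in place of code of your own. Each camera call takes 0.05 s, during which the arm holds its last target.

## Task

Book the washed canister back in: first clear the scanner's pad by putting the scraper flat into the open drawer, and push the drawer fully shut. Then stand the canister in the middle of the pad with its barcode label squarely facing the scanner window, and let go of it for a good second so that it is read. Finally put it away in the middle of the rack's upper shelf, between pot and dish, label facing straight out of the rack's front (the drawer's side); keep it upright, set it down gently, and leave the pot and dishes where they are.

Things in the scene. Friction and masses are not known exactly. Their poses are not given: they have to be found in the camera images.
- canister_mid (a point): Loose clear acrylic canister, upright, 60 mm diameter, 96 mm tall: clear body to 76 mm up, then a black screw cap, 55 mm diameter, closed tight; 0.1 to 0.23 kg. Point: on its axis, half-way up (48 mm). Its x axis points out of the middle of its white barcode label, z up. Seen from above, a white strip on the cap runs from the cap's centre to the label's side.
- canister_label (a point): Middle of the canister's white barcode label, on its side, 30 mm from its axis and 48 mm above its foot. Same axes as canister_mid.
- scan_pad (a point): Fixed counter scanner: aluminium foot plate, 120 mm wide, 6 mm thick, with a round dark rubber pad (90 mm diameter) to stand things on, and an upright grey head, 88 mm wide, top 120 mm above the counter. Point: pad's centre on the plate's top face. x points level from it to the scanner window, z up. The plate's edges are 60 mm from it on the three sides without the head.
- scan_window (a point): Middle of the dark window in the scanner head's face that looks at the pad, 94 mm from the pad's centre and 54 mm above the counter.
- scraper_mid (a point): Loose grey silicone scraper, lying flat on the scanner's pad; 170 mm long, 0.05 to 0.08 kg. Point: its balance point in the handle, half-way up (7 mm above its underside). x runs along it towards the blade, z up. Handle 20 mm wide, 14 mm thick, from 75 mm behind the point to 25 mm ahead; blade 7 mm thick, 52 mm wide, on to 95 mm ahead.
- unit_drawer0 (a joint): How far the slim drawer under the rack is pulled out, in m: 0 is fully shut; starts 0.11 to 0.13 open. It slides with about 1 N of friction and stays where it is left.
- drawer_floor (a point): Point on the drawer's inner floor, mid-width, 65 mm behind its front face; moves with the drawer. x points to the drawer's back (the way it shuts), z up. Inside it is 338 mm wide (along y), from 44 mm before to 161 mm behind this point, walls 36 mm high. Beyond the length pulled out it is covered by the cabinet's top and the rack.
- drawer_front (a point): Middle of the drawer's front face; the face is 374 mm wide, from 15 to 67 mm above the counter. x points into the drawer, square to the face (the way it shuts), y across it, z up. A round steel knob, 28 mm diameter, stands 43 mm out of the face's middle.
- upper_shelf (a point): Middle of the top face of the steel rack's upper shelf, 205 mm above the counter; the rack is fixed on the drawer cabinet. x points to the rack's back, z up. Shelf 190 mm deep (x), 370 mm wide; front edge 20 mm behind the shut drawer's face; corner posts and the rail at its back and sides rise 36 mm. Pot and dish stand about 130 mm to either side of this point, free gap 140 mm or more.
- pot: Brown ceramic pot with its lid on, 104 mm diameter, 100 mm tall, on the upper shelf, left or right; leave it. Origin: centre of its underside.
- dish1: White melamine dish, 100 mm across, 34 mm high, on the upper shelf on the side away from the pot; leave it. Origin: centre of its underside.
- dish2: White melamine dish, 110 mm across, 38 mm high, on the rack's lower shelf; leave it. Origin: centre of its underside.

How it is judged:
On the way, in this order (a step that is already met when the one before it is completed fails the run):
1. the scraper lies flat in the drawer, let go (x of scraper_mid in the frame of drawer_floor between -0.05 and 0.16 m and y of scraper_mid in the frame of drawer_floor between -0.16 and 0.16 m and z of scraper_mid in the frame of drawer_floor below 0.02 m and angle between scraper_mid's own z axis and vertical below 0.2 rad and contact force between the fingers and scraper below 0.3 N and linear speed of scraper below 0.03 m/s), for 0.2 s.
2. the drawer is fully shut (within 6 mm) with the scraper in it (x of scraper_mid in the frame of drawer_floor between -0.05 and 0.16 m and y of scraper_mid in the frame of drawer_floor between -0.16 and 0.16 m and z of scraper_mid in the frame of drawer_floor below 0.02 m and angle between scraper_mid's own z axis and vertical below 0.2 rad and value of joint unit_drawer0 below 0.006 m), for 0.2 s.
3. the canister stands released on the pad, its label facing the scanner window (axis within 20 mm of the pad's centre, facing within 0.25 rad), still for 0.7 s (horizontal distance between canister_mid and scan_pad below 0.02 m and z of canister_mid in the frame of scan_pad between 0.043 and 0.053 m and angle between canister_mid's own z axis and vertical below 0.1 rad and angle between the x axis of canister_mid and the x axis of scan_pad, either way round below 0.25 rad and horizontal distance between canister_label and scan_window below 0.095 m and linear speed of canister below 0.02 m/s and contact force between the fingers and canister below 0.3 N), for 0.7 s.
At the end, for the whole second after the job is handed in: The canister stands upright, released and still, mid-shelf in the gap on the upper shelf (28 mm front to back, 30 mm sideways), its label facing straight out of the front within 0.25 rad; the scraper lies flat in the drawer, which is shut within 6 mm (all of step 2 and x of canister_mid in the frame of upper_shelf between -0.028 and 0.028 m and y of canister_mid in the frame of upper_shelf between -0.03 and 0.03 m and z of canister_mid in the frame of upper_shelf between 0.043 and 0.053 m and angle between canister_mid's own z axis and vertical below 0.1 rad and angle between the x axis of canister_mid and the x axis of upper_shelf, either way round below 0.25 rad and x of canister_label in the frame of upper_shelf below 0 m and linear speed of canister below 0.02 m/s and contact force between the fingers and canister below 0.3 N); the robot touches nothing.
It fails at once if the pot or a dish is moved by more than 30 mm (distance of any of pot, dish1, dish2 from where it was at the start of the episode above 0.03 m).
It fails at once if the canister is tipped by more than 0.6 rad (angle between canister_mid's own z axis and vertical above 0.6 rad).
It fails at once if the canister is dropped (falls free at over 0.45 m/s, about 10 mm) (linear speed of canister above 0.45 m/s and contact force between anything else and canister below 0.3 N).
It fails at once if the canister is banged or pressed down on the scanner's plate or the rack with over 100 N (contact force between canister and scanner above 100 N or contact force between canister and unit above 100 N).
It also fails if it takes over 72 s, if anything falls off the work surface, if the arm or the gripper's body presses on something with over 40 N, if the wrist force passes 120 N, or if a joint passes its speed limit or range.

## Working session

There is one attempt and no reset: what is moved stays moved. The work goes in short steps, Python scripts to look and compute and a tool call to move; the robot and the scene stay as the last step left them, time stands still between calls to the robot, and variables do not carry over. Pictures are saved under pics/ and viewed, and the job is handed in when it is done.

Besides the shell and the picture viewer there is one more tool, called after "Call:" as name(argument=value, ...) on one line, values as JSON. move_arm: Moves the arm, as the interface text tells. Its arguments: {"type":"object","properties":{"rows":{"type":"string"}},"required":["rows"]}

```bash
ls; mkdir -p pics
python3 - <<'E'
from bench import ctrl
import cv2
o=ctrl.get_obs(); print(o, ctrl.pinch_z)
for n in("side","top"):
    c=ctrl.camera(n); cv2.imwrite(f"pics/{n}0.png",c["color"]); print(n,c["fx"],c["fy"],c["cx"],c["cy"],c["rvec"],c["tvec"])
    for q in ["canister_mid","canister_label","scan_pad","scan_window","scraper_mid","drawer_front","pot","dish1","dish2"]:
        try: print(q,[(x["bbox"],round(x["confidence"],2)) for x in ctrl.look_for(n,q)][:3])
        except Exception as e: print(q,e)
E
```

```text
pics
{'time_s': 0.0, 'q': array([-1.36828638e+00,  1.81508975e-01,  1.60800798e+00, -3.55424532e-07,
        1.35380498e+00, -2.06308604e-01]), 'dq': array([ 0.00067712, -0.0015106 ,  0.00021239,  0.00053678, -0.00010573,
        0.0018654 ]), 'joint_efforts': array([ 1.05118261e-04, -4.44867826e+01, -3.51339447e+01, -3.68480305e-04,
        8.89225543e-03,  2.61194906e-06]), 'eef_pos': array([ 0.22850053, -0.52718093,  0.30300209]), 'eef_rot': array([-6.12431356e-04,  8.35920016e-01, -5.48850598e-01, -6.10354267e-04]), 'wrist_force': array([ 0.12826465,  0.72619489, -0.22446801]), 'torque': array([ 0.02408682, -0.04911836, -0.04605251]), 'opening': 0.9999428099400371} 0.0539
side 495.5018500955557 495.5018500955557 322.3916875804826 195.30980053933246 [ 0.83913358 -2.61413866  1.03589319] [0.44715005 0.32319287 1.38464322]
canister_mid [([389.0, 135.8, 410.1, 170.8], 0.9)]
canister_label [([388.4, 136.6, 409.6, 166.6], 0.59)]
scan_pad [([243.4, 285.4, 328.8, 374.3], 0.56)]
scan_window [([243.5, 288.4, 327.6, 372.3], 0.91)]
scraper_mid [([264.4, 296.2, 322.5, 324.0], 0.64)]
drawer_fr
[... 182 characters left out ...]
1.2, 285.5, 329.2, 372.4], 0.46)]
top 430.2852814542271 430.2852814542271 315.2315362378854 204.55176680760178 [ 2.16876601 -2.21595394  0.04252021] [0.02891045 0.54785853 1.48984731]
canister_mid [([423.5, 212.6, 447.1, 229.1], 0.92)]
canister_label [([428.7, 211.2, 448.2, 225.9], 0.82)]
scan_pad [([182.5, 227.8, 254.6, 267.2], 0.97)]
scan_window [([182.5, 226.9, 257.0, 266.0], 0.74)]
scraper_mid [([221.8, 218.7, 242.1, 266.2], 0.62)]
drawer_front [([291.7, 188.0, 409.0, 244.4], 0.93)]
pot [([289.5, 140.2, 327.8, 175.5], 0.58)]
dish1 [([377.1, 136.1, 408.6, 165.5], 0.76), ([424.2, 210.1, 447.8, 227.0], 0.73)]
dish2 [([377.1, 136.1, 408.6, 165.5], 0.76), ([424.2, 210.1, 447.8, 227.0], 0.73)]
```

Run:
```python
import cv2
a=cv2.imread("pics/side0.png"); b=cv2.imread("pics/top0.png")
cv2.imwrite("pics/s1.png",cv2.resize(a[80:390,220:470],None,fx=1.9*1,fy=1.9,interpolation=cv2.INTER_CUBIC) )
cv2.imwrite("pics/t1.png",cv2.resize(b[110:290,170:460],None,fx=2.75,fy=2.75,interpolation=cv2.INTER_CUBIC))
```

```text
(no output)
```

View pics/side0.png

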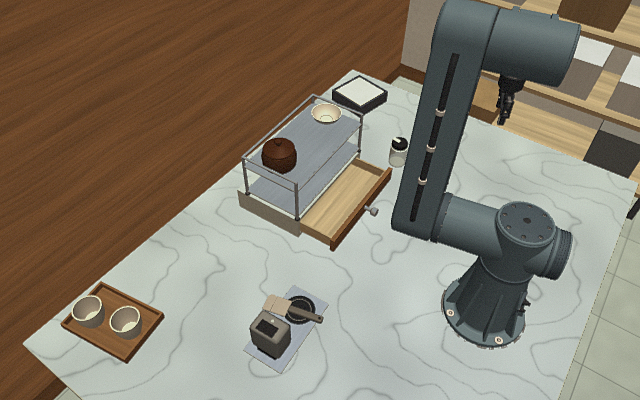

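View pics/top0.png

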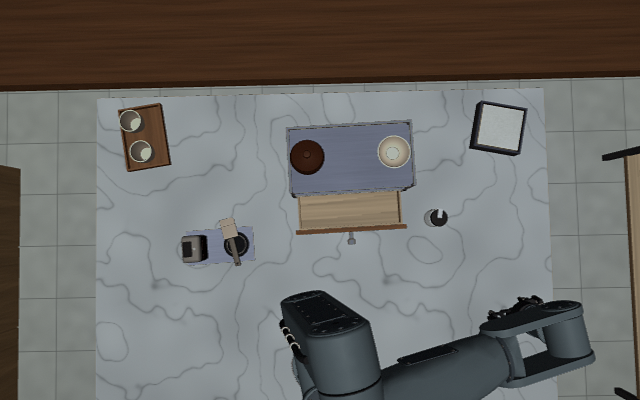

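```bash
sleep 0
```

```text
(no output)
```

View pics/s1.png

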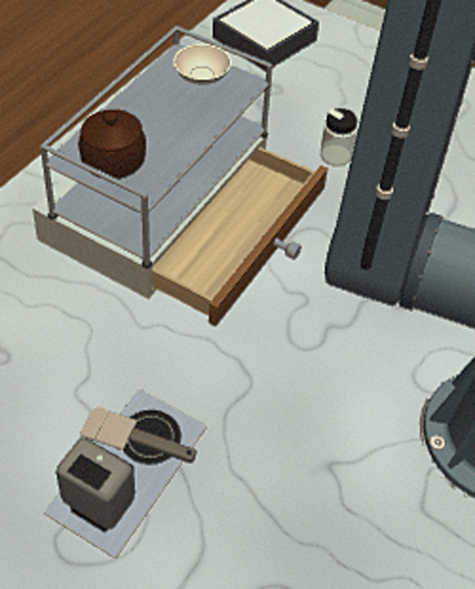

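View pics/t1.png

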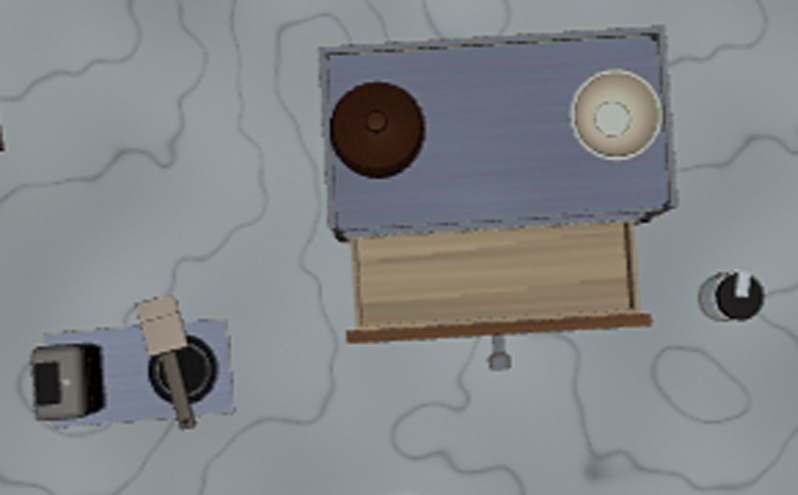

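```bash
cat > h.py <<'E'
import numpy as np,cv2
from bench import ctrl
def cam(n):
    c=ctrl.camera(n); c["K"]=np.array([[c["fx"],0,c["cx"]],[0,c["fy"],c["cy"]],[0,0,1.]]); c["R"]=cv2.Rodrigues(np.array(c["rvec"],float))[0]; c["t"]=np.array(c["tvec"],float).ravel(); return c
def plane(c,uv,z):
    d=c["R"].T@np.linalg.inv(c["K"])@np.array([uv[0],uv[1],1.]); o=-c["R"].T@c["t"]
    return o+d*(z-o[2])/d[2]
def proj(c,P): return cv2.projectPoints(np.atleast_2d(np.array(P,float)),np.array(c["rvec"],float),c["t"],c["K"],None)[0].reshape(-1,2)
def tz(p,th): return np.array([np.cos(th),np.sin(th)])
def fr(p,th,l): # local (n,3) -> world with z absolute
    l=np.atleast_2d(np.array(l,float)); c,s=np.cos(th),np.sin(th)
    return np.c_[p[0]+c*l[:,0]-s*l[:,1],p[1]+s*l[:,0]+c*l[:,1],l[:,2]]
def circ(p,r,z,n=40):
    a=np.linspace(0,2*np.pi,n); return np.c_[p[0]+r*np.cos(a),p[1]+r*np.sin(a),np.full(n,z)]
def crop(c,box,f,lines=[],name=None,col=(0,0,255)):
    x0,y0,x1,y1=box; im=cv2.resize(c["color"][y0:y1,x0:x1],None,fx=f,fy=f,interpolation=cv2.INTER_CUBIC)
    for L in lines:
        p=(proj(c,L)-[x0,y0]+.5)*f; cv2.polylines(im,[np.int32(np.round(p*8))],False,col,1,cv2.LINE_AA,3)
    cv2.imwrite(name,im)
E
python3 - <<'E'
from h import *
c=cam("top"); s=cam("side")
T=lambda x,y,z: plane(c,(170+x/2.75-.3,110+y/2.75-.3),z)
S=lambda x,y,z: plane(s,(220+x/1.9-.3,80+y/1.9-.3),z)
print("cams",-c["R"].T@c["t"],-s["R"].T@s["t"])
for n,v in dict(pad=T(182,370,.007),padS=S(152,437,.007),dfl=T(348,338,.067),dfr=T(651,320,.067),hend=T(188,425,.02),bl=T(157,300,.013),cap=T(739,297,.096),strip=T(743,273,.096),capS=S(342,121,.096),
 rbl=T(320,48,.241),rbr=T(664,28,.241),rfr=T(676,208,.241),rfl=T(341,238,.205),pot=T(377,122,.305),dish=T(616,115,.239),plr=T(230,320,.006),plr2=T(233,411,.006),plS=S(205,428,.006),plS2=S(137,390,.006)).items(): print(n,v.round(4))
E
```

```text
cams [0.47587548 0.00382908 1.5146477 ] [-0.0255828   0.84677807  1.22635478]
pad [0.4157 0.2977 0.007 ]
padS [0.4139 0.2982 0.007 ]
dfl [0.4528 0.0824 0.067 ]
dfr [ 0.4669 -0.2876  0.067 ]
hend [0.3471 0.2885 0.02  ]
bl [0.5053 0.3273 0.013 ]
cap [ 0.4923 -0.3875  0.096 ]
strip [ 0.5209 -0.3933  0.096 ]
capS [ 0.491 -0.382  0.096]
rbl [0.771  0.0974 0.241 ]
rbr [ 0.7841 -0.2766  0.241 ]
rfr [ 0.5879 -0.2832  0.241 ]
rfl [0.5659 0.0806 0.205 ]
pot [0.6779 0.0354 0.305 ]
dish [ 0.6906 -0.2221  0.239 ]
plr [0.4779 0.2358 0.006 ]
plr2 [0.3624 0.2336 0.006 ]
plS [0.3601 0.2404 0.006 ]
plS2 [0.4808 0.2471 0.006 ]
```

```bash
cat > ov.py <<'E'
from h import *
def model(pad,pth,df,dth,sh,sth,sc,scth,can,cth):
    L=[]
    L+= [fr(pad,pth,[[-.06,-.06,.006],[-.06,.06,.006],[.094,.06,.006],[.094,-.06,.006],[-.06,-.06,.006]]),circ(pad,.045,.007),fr(pad,pth,[[.094,-.044,0],[.094,.044,0],[.094,.044,.12],[.094,-.044,.12],[.094,-.044,0]])]
    L+= [fr(df,dth,[[0,-.187,.015],[0,.187,.015],[0,.187,.067],[0,-.187,.067],[0,-.187,.015]]),fr(df,dth,[[0,0,.041],[-.043,0,.041]])]
    L+= [fr(sh,sth,[[-.095,-.185,.205],[-.095,.185,.205],[.095,.185,.205],[.095,-.185,.205],[-.095,-.185,.205]]),fr(sh,sth,[[-.095,-.185,.241],[.095,-.185,.241],[.095,.185,.241],[-.095,.185,.241]]),circ(sh,.03,.205)]
    z=.021
    L+= [fr(sc,scth,[[-.075,-.01,z],[.025,-.01,z],[.025,-.026,.0165],[.095,-.026,.0165],[.095,.026,.0165],[.025,.026,.0165],[.025,.01,z],[-.075,.01,z],[-.075,-.01,z]])]
    L+= [circ(can,.0275,.096),circ(can,.03,.0),fr(can,cth,[[0,0,.096],[.0275,0,.096]])]
    return L
E
cat > run.py <<'E'
from ov import *
import sys
p=dict(pad=(.4150,.298),pth=1.57+.02,df=(.4599,-.1026),dth=.037,sh=(.681,-.094),sth=.037,sc=(.419,.308),scth=.22,can=(.4918,-.385),cth=-.2)
c=cam("top"); s=cam("side"); M=model(**p)
crop(c,(170,110,460,290),2.75,M,"pics/t2.png"); crop(s,(220,80,470,390),1.9,M,"pics/s2.png")
E
python3 run.py
```

```text
(no output)
```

View pics/t2.png

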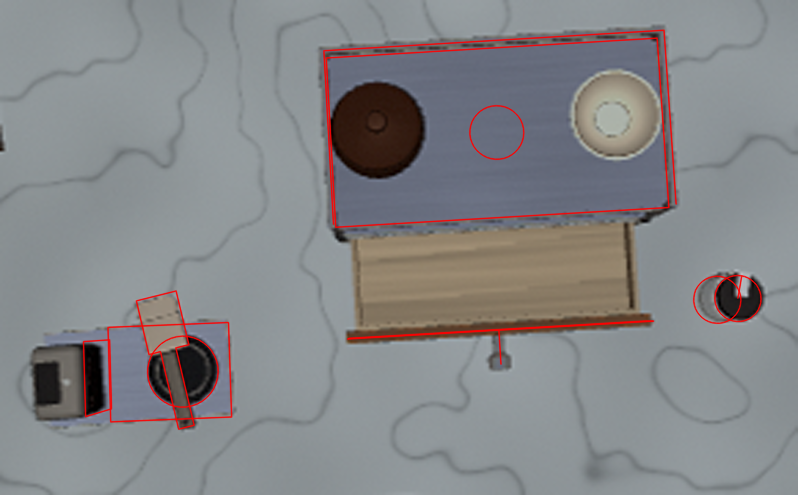

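View pics/s2.png

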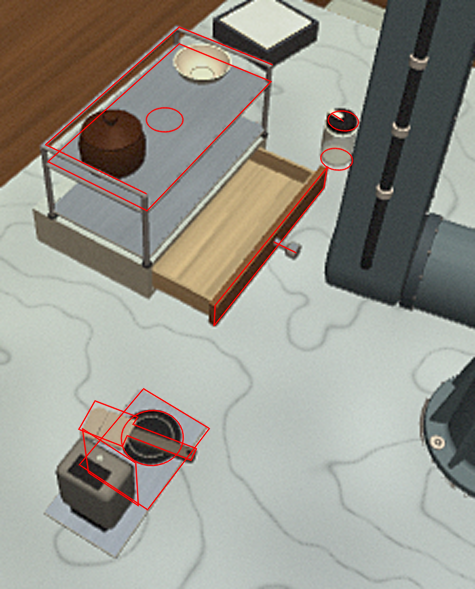

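```bash
cat > go.py <<'E'
import sys
from h import *
# usage go.py x y z(TCP) phi : print tool-frame shift cm & rz deg
def go(x,y,z,phi):
    o=ctrl.get_obs(); w,a,b,c=o["eef_rot"]
    from scipy.spatial.transform import Rotation as Ro
    R=Ro.from_quat([a,b,c,w]); m=R.as_matrix(); p=o["eef_pos"]
    f=np.arctan2(m[1,0],m[0,0]); tr=np.array([[np.cos(phi),np.sin(phi),0],[np.sin(phi),-np.cos(phi),0],[0,0,-1]]).T
    print("t",round(o["time_s"],2),"pos",p.round(4),"phi",round(f,4),"tilt",np.degrees(np.arccos(-m[2,2])).round(2),"open",round(o["opening"],3),"F",o["wrist_force"].round(1),"q",o["q"].round(2))
    d=np.array([x,y,z])-p
    print("shift cm in current tool:",(m.T@d*100).round(2)," then in target-yaw tool:",(tr.T@d*100).round(2),"rotvec deg",np.degrees(Ro.from_matrix(m.T@tr).as_rotvec()).round(2))
if __name__=="__main__": go(*map(float,sys.argv[1:5]))
E
python3 go.py .419 .308 .2 -1.35
```

```text
t 1.2 pos [ 0.2286 -0.5276  0.3039] phi -1.162 tilt 0.0 open 0.996 F [ 0.8  0.1 -0.4] q [-1.37  0.18  1.61 -0.    1.35 -0.21]
shift cm in current tool: [-69.11 -50.69  10.39]  then in target-yaw tool: [-77.36 -36.88  10.39] rotvec deg [ 0.    0.   10.77]
```

Call:
move_arm(rows="-3.45 -2.54 0 0 0 0 0.4; -3.45 -2.54 0 0 0 0 0.4; -3.45 -2.54 0 0 0 0 0.4; -3.45 -2.54 0 0 0 0 0.4; -3.45 -2.54 0 0 0 0 0.4; -3.45 -2.54 0 0 0 0 0.4; -3.45 -2.54 0 0 0 0 0.4; -3.45 -2.54 0 0 0 0 0.4; -3.45 -2.54 0 0 0 0 0.4; -3.45 -2.54 0 0 0 0 0.4; -3.45 -2.54 0 0 0 0 0.4; -3.45 -2.54 0 0 0 0 0.4; -3.45 -2.54 0 0 0 0 0.4; -3.45 -2.54 0 0 0 0 0.4; -3.45 -2.54 0 0 0 0 0.4; -3.45 -2.54 0 0 0 0 0.4; -3.45 -2.54 0 0 0 0 0.4; -3.45 -2.54 0 0 0 0 0.4; -3.45 -2.54 0 0 0 5 0.4; -3.45 -2.54 0 0 0 5.8 0.4")

```text
time_s: 3.2
eef_pos: [0.4239, 0.3086, 0.304]
eef_rot: [-0.0, 0.78, -0.626, 0.0]
wrist_force: [0.3, -1.2, 0.2]
opening: 0.394
```

```bash
python3 go.py .419 .308 .09 -1.35; sed -i 's/t2.png/t3.png/;s/s2.png/s3.png/' run.py; python3 run.py
```

```text
t 3.2 pos [0.4239 0.3086 0.304 ] phi -1.3533 tilt 0.02 open 0.394 F [ 0.3 -1.2  0.2] q [ 0.4   0.07  1.73 -0.    1.34  1.76]
shift cm in current tool: [-0.05  0.49 21.4 ]  then in target-yaw tool: [-0.05  0.49 21.4 ] rotvec deg [-0.02 -0.   -0.19]
```

View pics/s3.png

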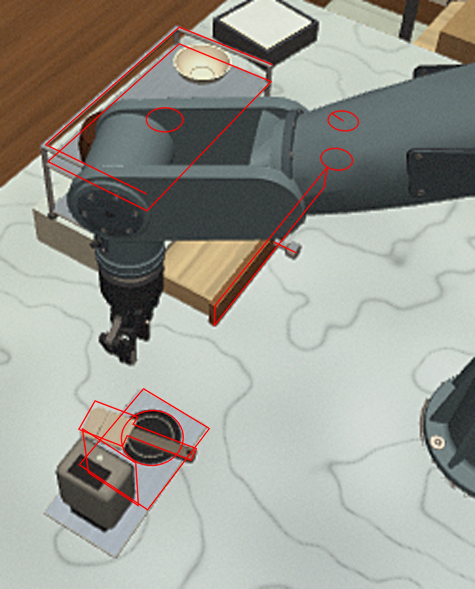

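Call:
move_arm(rows="0 0.2 4.5 0 0 0 0.4; 0 0.2 4.5 0 0 0 0.4; 0 0.1 4.5 0 0 0 0.4; 0 0 4 0 0 0 0.4; 0 0 2.5 0 0 0 0.4; 0 0 1.4 0 0 0 0.4; 0 0 0 0 0 0 0.4")

```text
time_s: 4.0
eef_pos: [0.4183, 0.3047, 0.0886]
eef_rot: [0.001, 0.781, -0.625, -0.001]
wrist_force: [-0.1, -0.5, -0.2]
opening: 0.4
```

```bash
python3 go.py .419 .308 .083 -1.35
python3 - <<'E'
from h import *
s=cam("side"); c=cam("top")
crop(s,(230,250,370,390),4,[],"pics/s4.png"); crop(c,(180,180,300,280),5,[],"pics/t4.png")
E
```

```text
t 4.0 pos [0.4183 0.3047 0.0886] phi -1.3504 tilt 0.18 open 0.4 F [-0.1 -0.5 -0.2] q [ 0.4   0.36  1.88 -0.    0.9   1.75]
shift cm in current tool: [-0.31 -0.14  0.56]  then in target-yaw tool: [-0.31 -0.14  0.56] rotvec deg [ 0.17 -0.04 -0.03]
```

View pics/s4.png

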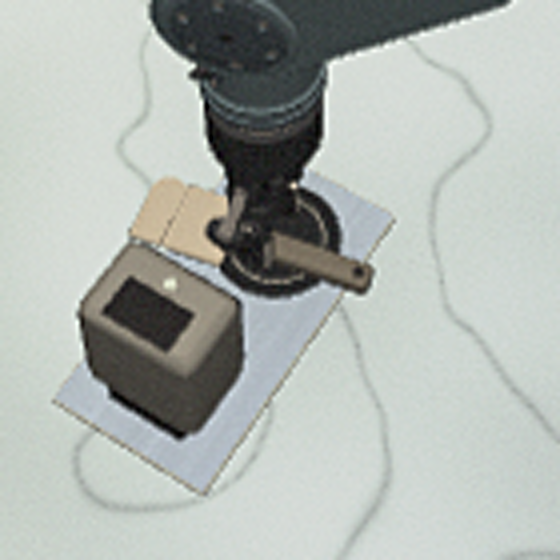

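View pics/t4.png

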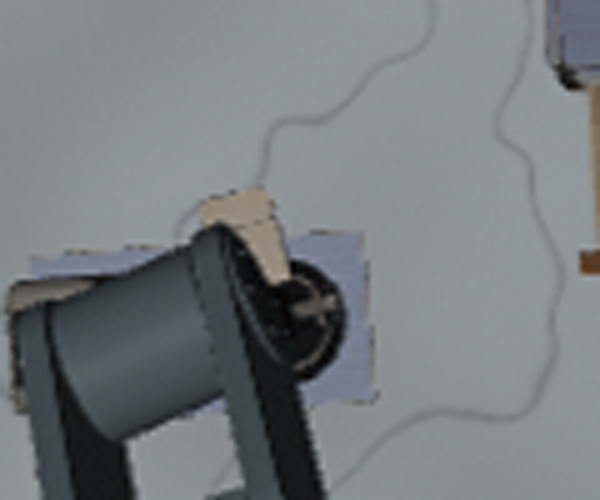

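Call:
move_arm(rows="-0.3 -0.1 0.3 0 0 0 0.4; 0 0 0.2 0 0 0 0.4; 0 0 0 0 0 0 0.2; 0 0 0 0 0 0 0.1; 0 0 0 0 0 0 0; 0 0 0 0 0 0 0; 0 0 0 0 0 0 0; 0 0 0 0 0 0 0")

```text
time_s: 4.9
eef_pos: [0.42, 0.3088, 0.0857]
eef_rot: [-0.001, 0.781, -0.625, 0.0]
wrist_force: [-0.8, 0.1, 6.3]
opening: 0.206
```

Call:
move_arm(rows="0 0 -2 0 0 0 0; 0 0 -4 0 0 0 0; 0 0 -4.5 0 0 0 0; 0 0 -4.5 0 0 0 0; 0 0 0 0 0 0 0")

```text
time_s: 5.4
eef_pos: [0.4226, 0.31, 0.2418]
eef_rot: [-0.005, 0.781, -0.625, 0.003]
wrist_force: [1.1, 0.6, 0.2]
opening: 0.209
```

```bash
python3 go.py .5205 -.1 .24 .037
python3 - <<'E'
from h import *
s=cam("side")
crop(s,(230,190,370,330),4,[],"pics/s5.png")
E
```

```text
t 5.4 pos [0.4226 0.31   0.2418] phi -1.3503 tilt 0.7 open 0.209 F [1.1 0.6 0.2] q [ 0.41  0.13  1.8  -0.    1.2   1.76]
shift cm in current tool: [42.15 -0.58  0.09]  then in target-yaw tool: [ 8.26 41.33  0.18] rotvec deg [ -0.67  -0.37 -79.48]
```

View pics/s5.png

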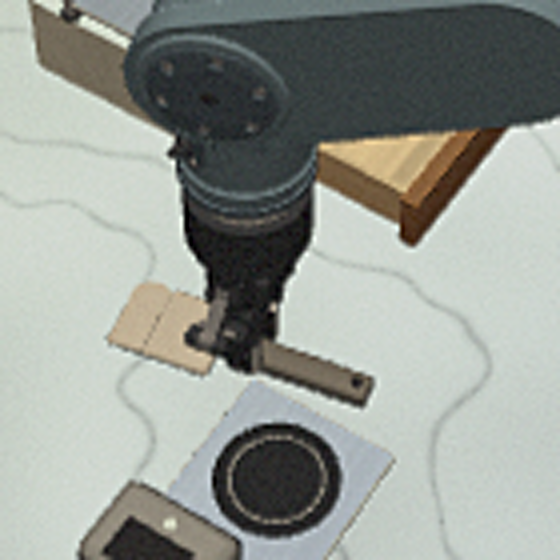

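Call:
move_arm(rows="0 0 0 0 0 -7.95 0; 0 0 0 0 0 -7.95 0; 0 0 0 0 0 -7.95 0; 0 0 0 0 0 -7.95 0; 0 0 0 0 0 -7.95 0; 0 0 0 0 0 -7.95 0; 0 0 0 0 0 -7.95 0; 0 0 0 0 0 -7.95 0; 0 0 0 0 0 -7.95 0; 0 0 0 0 0 -7.95 0; 0.8 4.1 0 0 0 0 0; 0.8 4.1 0 0 0 0 0; 0.8 4.1 0 0 0 0 0; 0.8 4.1 0 0 0 0 0; 0.8 4.1 0 0 0 0 0; 0.8 4.1 0 0 0 0 0; 0.8 4.1 0 0 0 0 0; 0.8 4.1 0 0 0 0 0; 0.8 4.1 0 0 0 0 0; 0.8 4.2 0 0 0 0 0")

```text
time_s: 7.45
eef_pos: [0.5138, -0.1006, 0.2329]
eef_rot: [-0.001, 1.0, 0.018, -0.001]
wrist_force: [0.8, -0.4, -1.0]
opening: 0.209
```

```bash
python3 - <<'E'
from h import *
from ov import *
s=cam("side"); c=cam("top")
crop(s,(230,90,430,290),3,[],"pics/s6.png"); crop(c,(270,100,430,260),3.5,[],"pics/t6.png")
E
python3 go.py .5195 -.1 .15 .037
```

```text
t 7.55 pos [ 0.5148 -0.1037  0.2334] phi 0.0321 tilt 0.09 open 0.21 F [-0.4  1.9 -0.2] q [-0.42  0.15  1.8  -0.    1.2  -0.46]
shift cm in current tool: [ 0.49 -0.36  8.34]  then in target-yaw tool: [ 0.49 -0.35  8.34] rotvec deg [ 0.05  0.08 -0.28]
```

View pics/s6.png

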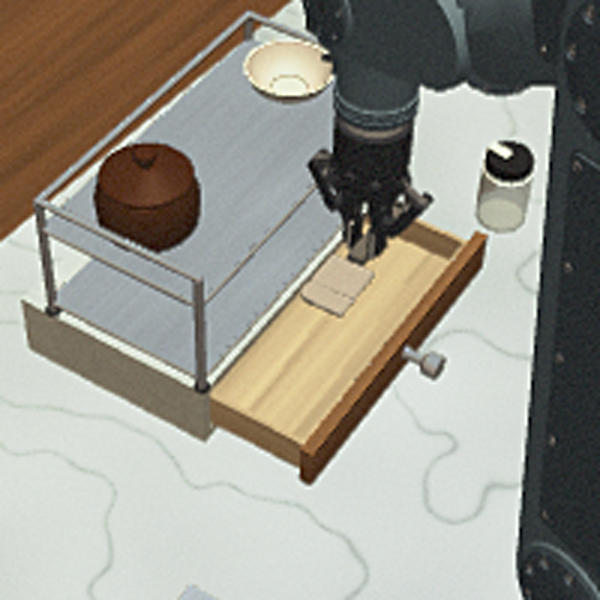

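View pics/t6.png

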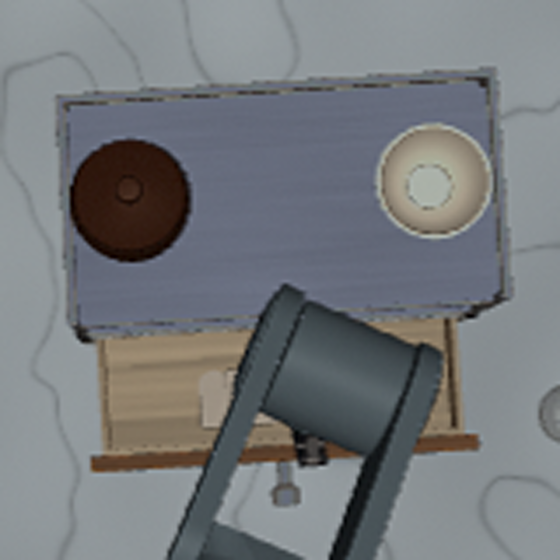

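Call:
move_arm(rows="0.3 -0.3 3 0 0 0 0; 0.2 0 3 0 0 0 0; 0 0 2.5 0 0 0 0; 0 0 1.5 0 0 0 0; 0 0 0.5 0 0 0 0; 0 0 0.5 0 0 0 0; 0 0 0 0 0 0 0")

```text
time_s: 8.25
eef_pos: [0.5193, -0.0957, 0.1245]
eef_rot: [-0.0, 1.0, 0.019, -0.0]
wrist_force: [0.2, 0.2, -0.6]
opening: 0.21
```

```bash
python3 - <<'E'
from h import *
s=cam("side")
crop(s,(290,130,430,250),5,[],"pics/s7.png")
E
python3 go.py .5195 -.1 .105 .037
```

```text
t 8.3 pos [ 0.5197 -0.0959  0.1251] phi 0.0372 tilt 0.01 open 0.208 F [-0.5  0.2 -1. ] q [-0.41  0.32  1.85  0.    0.98 -0.44]
shift cm in current tool: [-0.03  0.41  2.01]  then in target-yaw tool: [-0.03  0.41  2.01] rotvec deg [ 0.   -0.01  0.01]
```

View pics/s7.png

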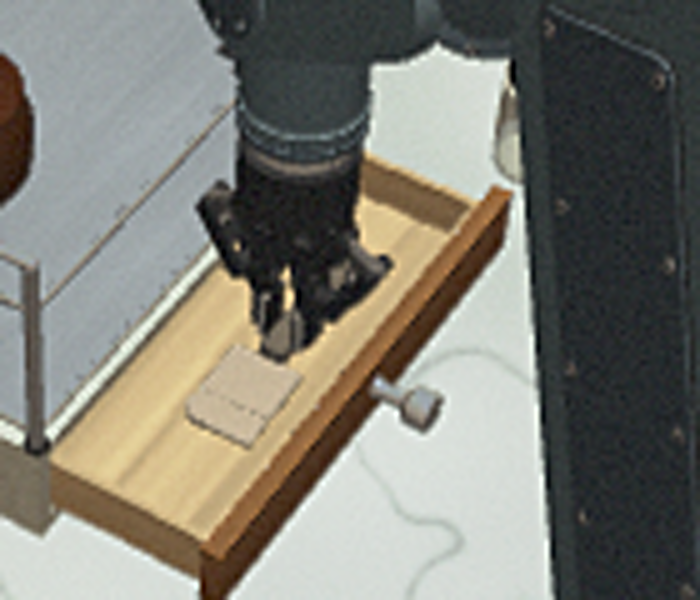

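Call:
move_arm(rows="0 0 0.4 0 0 0 0; 0 0 0.4 0 0 0 0; 0 0 0.3 0 0 0 0; 0 0 0.3 0 0 0 0; 0 0 0 0 0 0 0")

```text
time_s: 8.8
eef_pos: [0.5192, -0.096, 0.1104]
eef_rot: [-0.0, 1.0, 0.018, -0.0]
wrist_force: [0.2, 0.4, 0.2]
opening: 0.208
```

Call:
move_arm(rows="0 0 0.3 0 0 0 0; 0 0 0.2 0 0 0 0; 0 0 0 0 0 0 0")

```text
time_s: 9.1
eef_pos: [0.5193, -0.096, 0.1055]
eef_rot: [-0.0, 1.0, 0.019, -0.0]
wrist_force: [0.3, -0.3, -0.1]
opening: 0.213
```

Call:
move_arm(rows="0 0 0.2 0 0 0 0; 0 0 0.2 0 0 0 0; 0 0 0 0 0 0 0")

```text
time_s: 9.4
eef_pos: [0.5196, -0.0961, 0.1018]
eef_rot: [0.0, 1.0, 0.019, 0.0]
wrist_force: [-0.0, -0.3, -0.7]
opening: 0.212
```

Call:
move_arm(rows="0 0 0.2 0 0 0 0; 0 0 0.1 0 0 0 0; 0 0 0 0 0 0 0")

```text
time_s: 9.7
eef_pos: [0.5218, -0.096, 0.1016]
eef_rot: [0.0, 1.0, 0.018, 0.002]
wrist_force: [-0.3, 6.1, 16.1]
opening: 0.208
```

Call:
move_arm(rows="0 0 -0.2 0 0 0 0.25; 0 0 -0.1 0 0 0 0.4; 0 0 0 0 0 0 0.4; 0 0 0 0 0 0 0.4; 0 0 -1 0 0 0 0.4; 0 0 -3 0 0 0 0.4; 0 0 -4 0 0 0 0.4")

```text
time_s: 10.4
eef_pos: [0.5181, -0.0956, 0.1813]
eef_rot: [-0.001, 1.0, 0.018, -0.002]
wrist_force: [0.4, -0.4, 0.4]
opening: 0.399
```

```bash
python3 - <<'E'
from h import *
s=cam("side")
crop(s,(290,130,430,250),5,[],"pics/s8.png")
E
python3 go.py .38 -.107 .182 .037
```

```text
t 10.45 pos [ 0.5222 -0.0971  0.1894] phi 0.0373 tilt 0.44 open 0.395 F [ 4.7 -0.7  4.8] q [-0.41  0.22  1.82  0.    1.1  -0.44]
shift cm in current tool: [-14.25   0.46   0.65]  then in target-yaw tool: [-14.25   0.47   0.74] rotvec deg [ 0.19 -0.4   0.02]
```

View pics/s8.png

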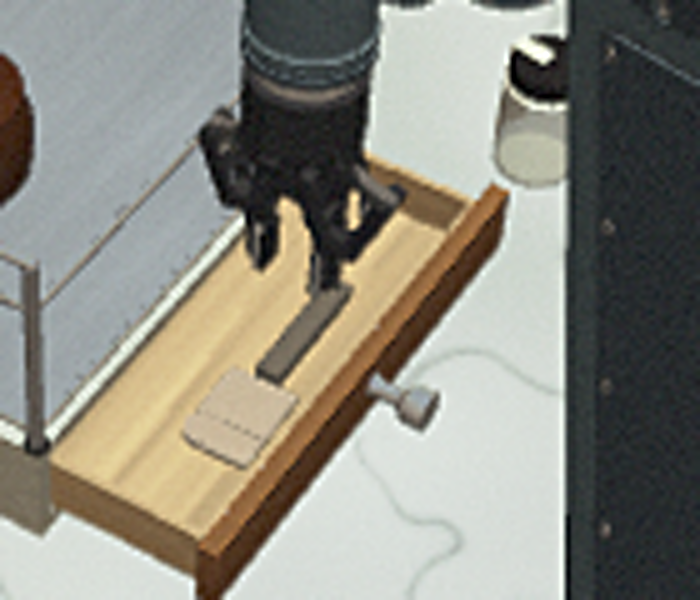

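Call:
move_arm(rows="-3.5 0 0 0 0 0 0; -3.6 0.3 0 0 0 0 0; -3.6 0 0 0 0 0 0; -3.5 0 0 0 0 0 0; 0 0 3 0 0 0 0; 0 0 2.5 0 0 0 0; 0 0 1.4 0 0 0 0; 0 0 0 0 0 0 0")

```text
time_s: 11.25
eef_pos: [0.3766, -0.1037, 0.1118]
eef_rot: [-0.001, 1.0, 0.018, -0.001]
wrist_force: [-0.5, -0.3, 0.0]
opening: 0.001
```

```bash
python3 - <<'E'
from h import *
s=cam("side");c=cam("top")
crop(s,(290,130,430,250),5,[],"pics/s9.png"); crop(c,(270,140,430,260),4,[],"pics/t9.png")
E
python3 go.py .38 -.1055 .112 .037
```

```text
t 11.35 pos [ 0.378  -0.1045  0.1134] phi 0.037 tilt 0.0 open -0.001 F [ 0.4 -0.2 -0.1] q [-0.57  0.07  2.19 -0.    0.89 -0.61]
shift cm in current tool: [0.2  0.11 0.14]  then in target-yaw tool: [0.2  0.11 0.14] rotvec deg [ 0. -0.  0.]
```

View pics/s9.png

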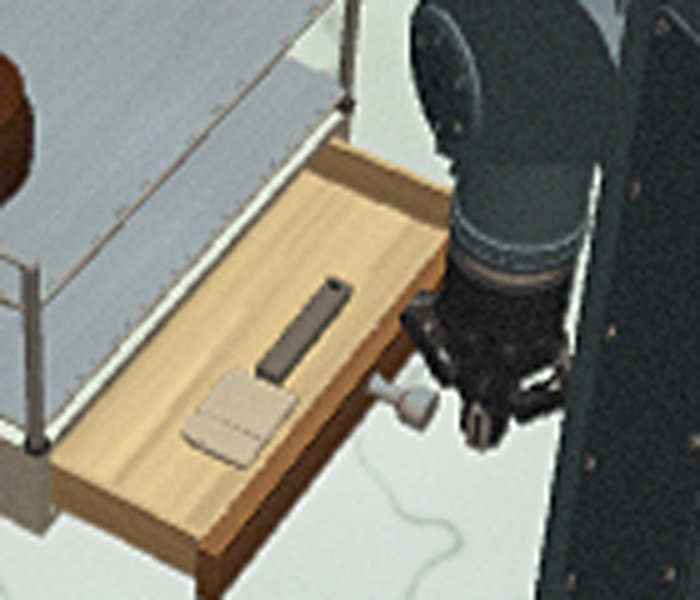

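View pics/t9.png

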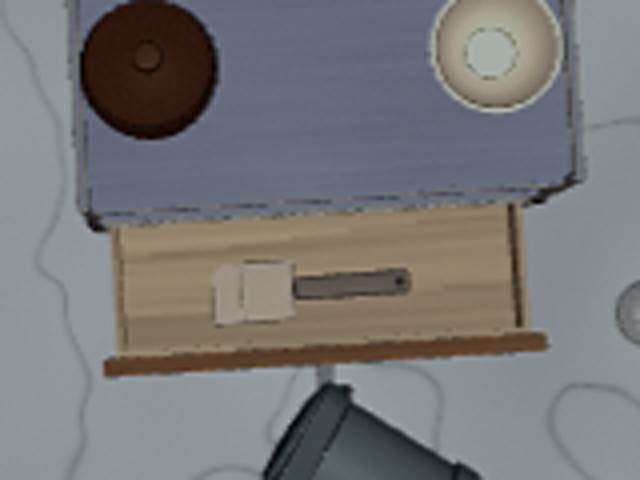

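Call:
move_arm(rows="1 0 0 0 0 0 0; 1 0 0 0 0 0 0; 1 0 0 0 0 0 0; 1 0 0 0 0 0 0; 1 0 0 0 0 0 0; 1 0 0 0 0 0 0; 1 0 0 0 0 0 0; 1 0 0 0 0 0 0; 1 0 0 0 0 0 0; 1 0 0 0 0 0 0; 1 0 0 0 0 0 0; 1 0 0 0 0 0 0; 0.5 0 0 0 0 0 0; 0 0 0 0 0 0 0")

```text
time_s: 12.75
eef_pos: [0.5036, -0.0999, 0.113]
eef_rot: [0.0, 1.0, 0.019, 0.001]
wrist_force: [-0.1, -0.2, 0.1]
opening: 0.001
```

```bash
python3 - <<'E'
from h import *
s=cam("side");c=cam("top")
crop(s,(250,90,430,270),4,[],"pics/s10.png"); crop(c,(270,120,430,260),4,[],"pics/t10.png")
E
python3 go.py .52 -.1 .112 .037
```

```text
t 12.85 pos [ 0.5027 -0.0997  0.1128] phi 0.0371 tilt 0.01 open 0.001 F [-0.7  0.3 -0.6] q [-0.43  0.31  1.89 -0.    0.94 -0.46]
shift cm in current tool: [1.73 0.09 0.08]  then in target-yaw tool: [1.73 0.09 0.08] rotvec deg [ 0.   -0.    0.01]
```

View pics/s10.png

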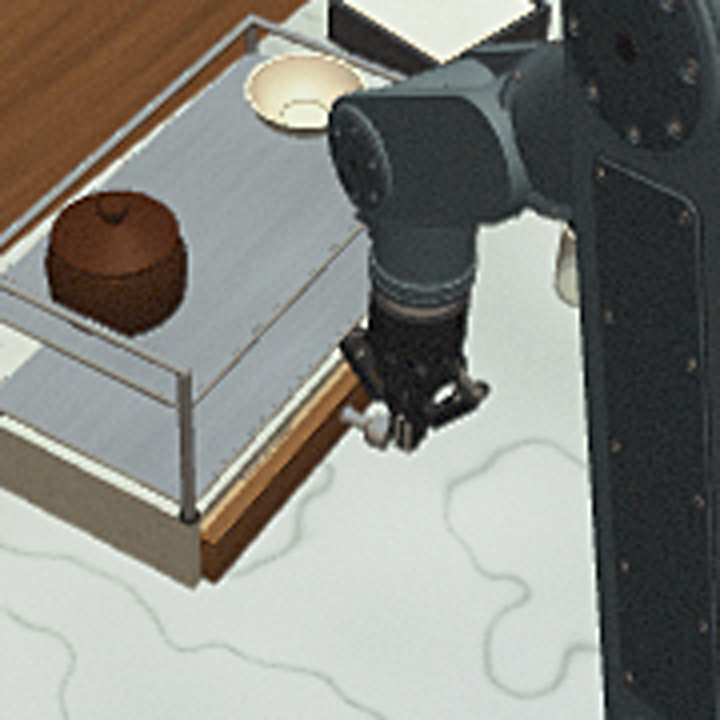

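View pics/t10.png

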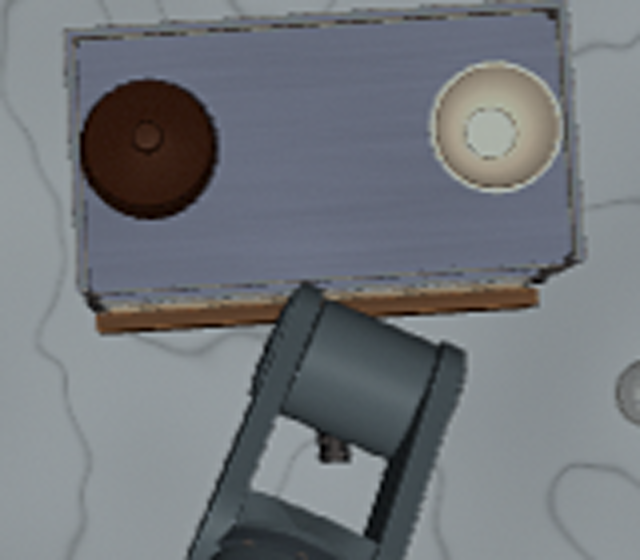

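Nearly shut; push on until the stop is felt.

Call:
move_arm(rows="0.5 0 0 0 0 0 0; 0.4 0 0 0 0 0 0; 0 0 0 0 0 0 0")

```text
time_s: 13.15
eef_pos: [0.5102, -0.0993, 0.1126]
eef_rot: [-0.0, 1.0, 0.019, -0.002]
wrist_force: [-9.5, -2.2, 5.6]
opening: -0.004
```

Call:
move_arm(rows="0.2 0 0 0 0 0 0; 0 0 0 0 0 0 0; 0 0 0 0 0 0 0")

```text
time_s: 13.45
eef_pos: [0.5106, -0.0992, 0.1124]
eef_rot: [-0.0, 1.0, 0.019, -0.004]
wrist_force: [-16.0, -2.4, 12.1]
opening: 0.001
```

Call:
move_arm(rows="-1 0 0 0 0 0 0; -3 0 0 0 0 0 0; -3 0 -1 0 0 0 0; -2 0 -3 0 0 0 0.5; 0 0 -4 0 0 0 1; 0 0 -4 0 0 0 1; 0 0 0 0 0 0 1")

```text
time_s: 14.15
eef_pos: [0.4267, -0.1042, 0.2387]
eef_rot: [0.003, 1.0, 0.018, 0.005]
wrist_force: [0.8, 1.3, -0.2]
opening: 0.681
```

```bash
cat > run2.py <<'E'
from ov import *
c=cam("top"); s=cam("side")
p=dict(pad=(.4150,.298),pth=1.57+.02,df=(.568,-.0986),dth=.037,sh=(.683,-.0945),sth=.037,sc=(.419,.308),scth=.22,can=(.4918,-.385),cth=-.2)
M=model(**p)
crop(s,(220,80,470,390),1.9,M,"pics/s11.png"); crop(c,(170,110,460,290),2.75,M,"pics/t11.png")
crop(c,(410,190,470,250),8,[],"pics/c11.png")
crop(c,(170,210,270,280),6,[],"pics/d11.png")
E
python3 run2.py
python3 go.py .4918 -.385 .25 -1.77
```

```text
t 14.25 pos [ 0.4244 -0.103   0.2341] phi 0.0369 tilt 0.22 open 0.846 F [ 0.5  0.3 -0.5] q [-0.51 -0.06  2.01  0.    1.19 -0.55]
shift cm in current tool: [ 5.7  28.43 -1.52]  then in target-yaw tool: [ 26.31 -12.19  -1.59] rotvec deg [-1.0000e-01 -2.4000e-01  1.0353e+02]
```

View pics/s11.png

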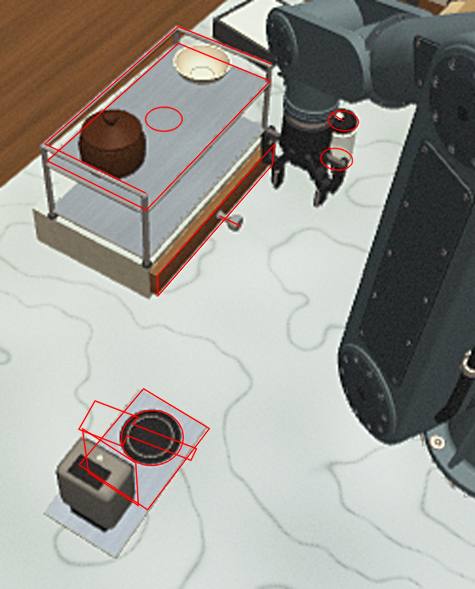

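View pics/t11.png

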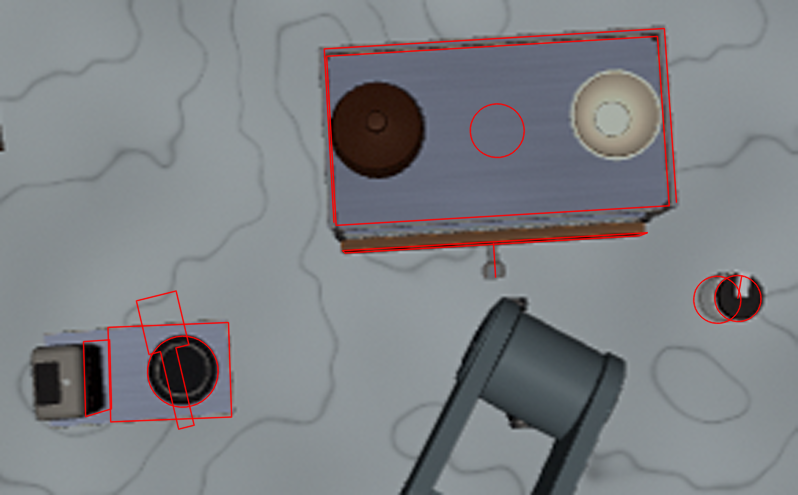

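View pics/c11.png

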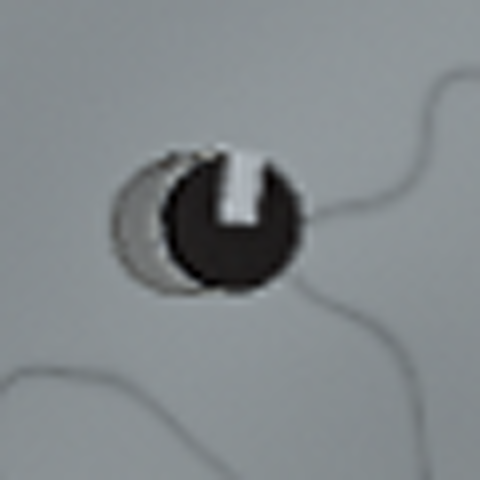

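View pics/d11.png

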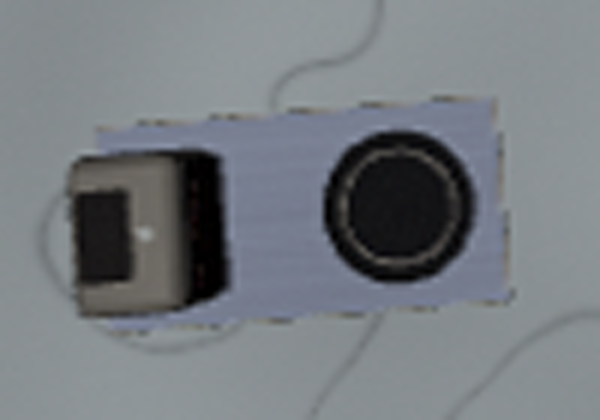

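```bash
cat > strip.py <<'E'
from h import *
def rect(c,p0,z,half=.05,n=500):
    W=np.float32([[p0[0]+half,p0[1]+half],[p0[0]+half,p0[1]-half],[p0[0]-half,p0[1]-half],[p0[0]-half,p0[1]+half]])
    uv=np.float32(proj(c,np.c_[W,np.full(4,z)])); D=np.float32([[0,0],[n-1,0],[n-1,n-1],[0,n-1]])
    return cv2.warpPerspective(c["color"],cv2.getPerspectiveTransform(uv,D),(n,n),flags=cv2.INTER_CUBIC)
def strip(n,p0,z=.096,name=None,half=.05):
    c=cam(n); im=rect(c,p0,z,half); g=im.max(2).astype(int); cv2.imwrite(name,im) if name else 0
    dk=(g<95).astype(np.uint8); k,l,st,ce=cv2.connectedComponentsWithStats(dk)
    i=1+np.argmax(st[1:,4]); hull=cv2.convexHull(np.argwhere(l==i)[:,::-1].astype(np.int32))
    (cx,cy),r=cv2.minEnclosingCircle(hull)
    yy,xx=np.mgrid[:500,:500]; inn=(xx-cx)**2+(yy-cy)**2<(r*.9)**2
    w=inn&(g>150); s=2*half/499
    pts=np.argwhere(w)[:,::-1]; m=pts.mean(0); mn=cv2.minAreaRect(pts.astype(np.float32))
    to=lambda q: np.array([p0[0]+half-q[1]*s,p0[1]+half-q[0]*s])
    C=to((cx,cy)); M=to(m); d=M-C; ev=np.linalg.svd(pts-m,full_matrices=False)[2][0]; e=np.array([-ev[1],-ev[0]]); e*=np.sign(e@d)
    print(n,"cap",C.round(4),"r mm",round(r*s*1000,1),"strip th by centroid",np.arctan2(d[1],d[0]).round(3),"by pca",np.arctan2(e[1],e[0]).round(3),"dist mm",round(np.hypot(*d)*1000,1),mn[1][0]*s,mn[1][1]*s)
if __name__=="__main__":
    import sys
    p0=(float(sys.argv[1]),float(sys.argv[2])); z=float(sys.argv[3]); 
    for n in("top","side"):
        try: strip(n,p0,z,f"pics/r_{n}_{sys.argv[4]}.png")
        except Exception as e: print(n,e)
E
python3 strip.py .4918 -.385 .096 a
python3 - <<'E'
from h import *
c=cam("top"); f=lambda x,y:plane(c,(170+x/6-.4,210+y/6-.4),.006)
a,b,d,e,g,h=[f(*q) for q in[(97,128),(495,98),(100,332),(510,298),(495,98),(510,300)]]
for p,q in((b,a),(e,d)): v=p*-1+q; print(np.arctan2(v[1],v[0]))
v=g-h; print(np.arctan2(v[1],v[0])+np.pi/2, np.hypot(v[0],v[1]))
print(a,b,d,e,"pad",f(398,206))
E
python3 - <<'E'
import cv2,numpy as np
a=cv2.imread("pics/r_top_a.png");b=cv2.imread("pics/r_side_a.png"); cv2.imwrite("pics/r2.png",cv2.resize(np.hstack([a,b]),None,fx=.8,fy=.8))
E
```

```text
top cap [ 0.4919 -0.3853] r mm 32.3 strip th by centroid -0.408 by pca -0.478 dist mm 15.2 0.03638520938361097 0.05814044470777492
side cap [ 0.5101 -0.3718] r mm 48.6 strip th by centroid -2.724 by pca -1.163 dist mm 15.5 0.017152135692283004 0.08432011116960483
1.6245964417458525
1.6325412225402396
1.6308469701216888 0.11786783337523565
[0.46589819 0.47354845 0.006     ] [0.47846763 0.24014172 0.006     ] [0.34716115 0.47260158 0.006     ] [0.361971   0.23305112 0.006     ] pad [0.41673143 0.29771456 0.006     ]
```

View pics/r2.png

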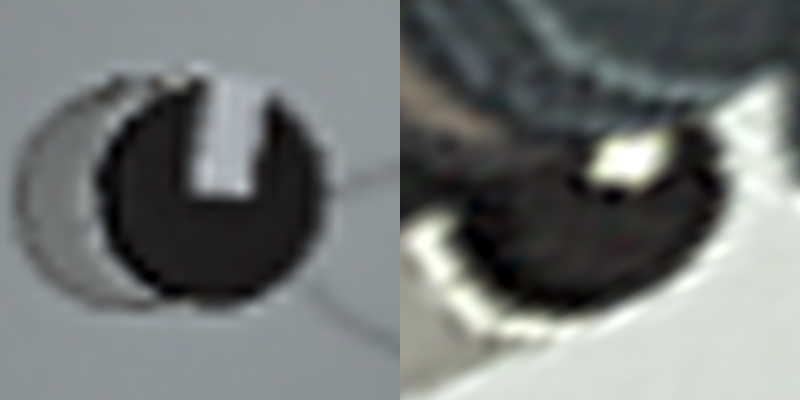

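Call:
move_arm(rows="0.9 4.1 0 0 0 0 1; 0.9 4.1 0 0 0 0 1; 0.9 4.1 0 0 0 0 1; 0.8 4.1 0 0 0 0 1; 0.8 4.1 0 0 0 0 1; 0.8 4.1 0 0 0 0 1; 0.7 4.1 0 0 0 0 1; 0 0 0 0 0 8.3 1; 0 0 0 0 0 8.3 1; 0 0 0 0 0 8.3 1; 0 0 0 0 0 8.3 1; 0 0 0 0 0 8.3 1; 0 0 0 0 0 8.3 1; 0 0 0 0 0 8.3 1; 0 0 0 0 0 8.3 1; 0 0 0 0 0 8.3 1; 0 0 0 0 0 8.3 1; 0 0 0 0 0 8.3 1; 0 0 0 0 0 8.3 1; 0 0 0 0 0 0 1")

```text
time_s: 16.4
eef_pos: [0.4918, -0.3867, 0.2307]
eef_rot: [0.0, -0.659, 0.752, 0.002]
wrist_force: [0.7, 0.8, 0.7]
opening: 1.0
```

```bash
python3 go.py .492 -.387 .2 -1.71
python3 - <<'E'
from h import *
s=cam("side")
crop(s,(320,60,470,210),4,[],"pics/s12.png")
E
```

```text
t 16.4 pos [ 0.4918 -0.3867  0.2307] phi -1.7025 tilt 0.19 open 1.0 F [0.7 0.8 0.7] q [-0.86  0.36  1.53  0.    1.25  0.85]
shift cm in current tool: [ 0.04 -0.03  3.07]  then in target-yaw tool: [ 0.03 -0.02  3.07] rotvec deg [0.14 0.13 0.43]
```

View pics/s12.png

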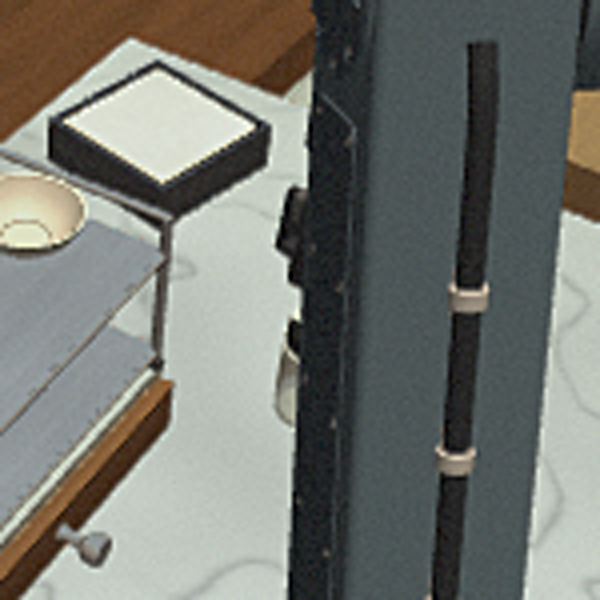

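Call:
move_arm(rows="0 0 3 0 0 0 1; 0 0 3 0 0 0 1; 0 0 1.5 0 0 0 1; 0 0 1 0 0 0 1; 0 0 1 0 0 0 1; 0 0 0 0 0 0 1")

```text
time_s: 17.05
eef_pos: [0.4921, -0.387, 0.1369]
eef_rot: [0.0, -0.66, 0.751, 0.001]
wrist_force: [-0.1, -0.2, 0.6]
opening: 1.002
```

Call:
move_arm(rows="0 0 1 0 0 0 1; 0 0 1 0 0 0 1; 0 0 0.8 0 0 0 1; 0 0 0 0 0 0 1")

```text
time_s: 17.45
eef_pos: [0.4916, -0.3866, 0.1083]
eef_rot: [-0.0, -0.659, 0.752, 0.001]
wrist_force: [-0.8, 0.6, 0.0]
opening: 1.001
```

Call:
move_arm(rows="0 0 0 0 0 0 0.9; 0 0 0 0 0 0 0.8; 0 0 0 0 0 0 0.75; 0 0 0 0 0 0 0.7; 0 0 0 0 0 0 0.6; 0 0 0 0 0 0 0; 0 0 0 0 0 0 0; 0 0 0 0 0 0 0")

```text
time_s: 18.25
eef_pos: [0.4927, -0.3877, 0.1108]
eef_rot: [0.0, -0.66, 0.752, -0.001]
wrist_force: [0.2, 0.1, 5.4]
opening: 0.693
```

Call:
move_arm(rows="0 0 -0.5 0 0 0 0; 0 0 -1 0 0 0 0; 0 0 -2 0 0 0 0; 0 0 -3 0 0 0 0; 0 0 -3 0 0 0 0; 0 0 -2 0 0 0 0; 0 0 -0.5 0 0 0 0; 0 0 0 0 0 0 0")

```text
time_s: 19.05
eef_pos: [0.4925, -0.3874, 0.2307]
eef_rot: [-0.0, -0.66, 0.752, -0.001]
wrist_force: [-0.3, 0.2, -1.8]
opening: 0.69
```

```bash
python3 go.py .4155 .298 .23 .06
python3 - <<'E'
from h import *
c=cam("top"); crop(c,(390,190,480,260),7,[],"pics/t13.png"); s=cam("side"); crop(s,(360,60,450,180),5,[],"pics/s13.png")
E
```

```text
t 19.05 pos [ 0.4925 -0.3874  0.2307] phi -1.7013 tilt 0.09 open 0.69 F [-0.3  0.2 -1.8] q [-0.86  0.36  1.54 -0.    1.24  0.85]
shift cm in current tool: [-6.696e+01  1.655e+01 -2.000e-02]  then in target-yaw tool: [ -3.57 -68.88   0.07] rotvec deg [ 0.0000e+00 -1.0000e-01 -1.0091e+02]
```

View pics/t13.png

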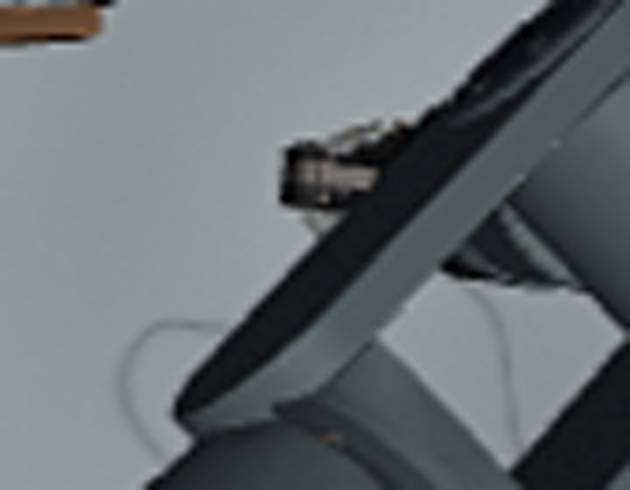

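Call:
move_arm(rows="-1.5 0.3 0 0 0 0 0; -2.5 0.6 0 0 0 0 0; -3.7 0.9 0 0 0 0 0; -3.7 0.9 0 0 0 0 0; -3.7 0.9 0 0 0 0 0; -3.7 0.9 0 0 0 0 0; -3.7 0.9 0 0 0 0 0; -3.7 0.9 0 0 0 0 0; -3.7 0.9 0 0 0 0 0; -3.7 0.9 0 0 0 0 0; -3.7 0.9 0 0 0 0 0; -3.7 0.9 0 0 0 0 0; -3.7 0.9 0 0 0 0 0; -3.7 0.9 0 0 0 0 0; -3.7 0.9 0 0 0 0 0; -3.7 0.9 0 0 0 0 0; -3.7 1 0 0 0 0 0; -3.7 1 0 0 0 0 0; -2.5 1 0 0 0 0 0; -1.3 0.5 0 0 0 0 0")

```text
time_s: 21.15
eef_pos: [0.4087, 0.301, 0.2287]
eef_rot: [-0.001, -0.661, 0.751, 0.001]
wrist_force: [-0.3, -0.6, -0.9]
opening: 0.691
```

Call:
move_arm(rows="0 0 0 0 0 -4 0; 0 0 0 0 0 -8 0; 0 0 0 0 0 -8 0; 0 0 0 0 0 -8 0; 0 0 0 0 0 -8 0; 0 0 0 0 0 -8 0; 0 0 0 0 0 -8 0; 0 0 0 0 0 -8 0; 0 0 0 0 0 -8 0; 0 0 0 0 0 -8 0; 0 0 0 0 0 -8 0; 0 0 0 0 0 -8 0; 0 0 0 0 0 -6 0; 0 0 0 0 0 -3 0; 0 0 0 0 0 0 0")

```text
time_s: 22.65
eef_pos: [0.4103, 0.2985, 0.2291]
eef_rot: [0.0, 1.0, 0.031, -0.001]
wrist_force: [-0.2, -0.2, -1.4]
opening: 0.686
```

```bash
python3 go.py .4155 .298 .13 .06
python3 - <<'E'
from h import *
c=cam("top"); crop(c,(170,190,270,290),6,[],"pics/t14.png"); s=cam("side"); crop(s,(230,220,370,370),5,[],"pics/s14.png")
E
```

```text
t 22.65 pos [0.4103 0.2985 0.2291] phi 0.0615 tilt 0.1 open 0.686 F [-0.2 -0.2 -1.4] q [ 0.39  0.11  1.84 -0.    1.19  0.33]
shift cm in current tool: [0.53 0.08 9.91]  then in target-yaw tool: [0.52 0.09 9.91] rotvec deg [0.04 0.09 0.09]
```

View pics/t14.png

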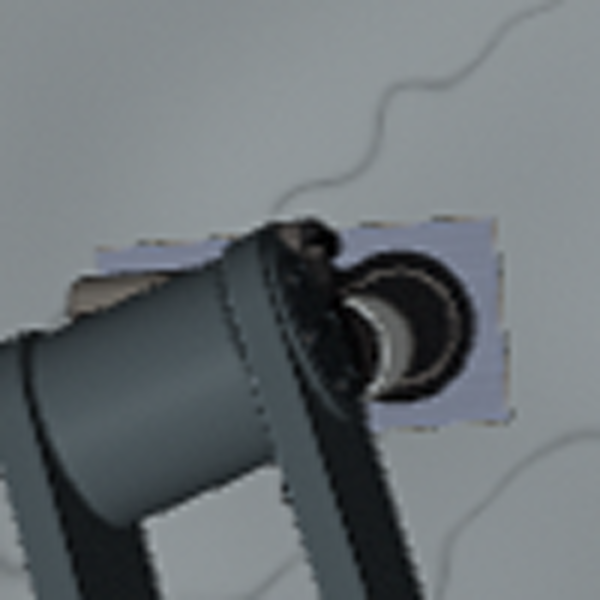

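View pics/s14.png

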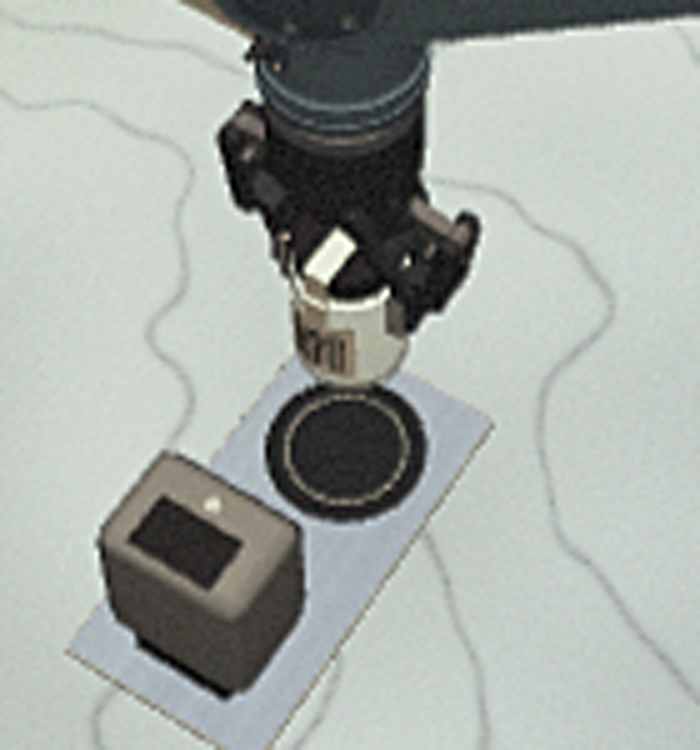

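Run:
```python
from h import *
s=cam("side"); p=(.4103,.2985); f=.1183
x0,y0,x1,y1=270,255,320,305; F=12
im=cv2.resize(s["color"][y0:y1,x0:x1],None,fx=F,fy=F,interpolation=cv2.INTER_CUBIC)
for th,col in((1.43,(255,0,0)),(1.63,(0,0,255)),(1.83,(0,200,0))):
    for L in (fr(p,th,[[0,0,f+.096],[.0275,0,f+.096]]),fr(p,th,[[.03,0,f+.076],[.03,0,f]]),circ(p,.0275,f+.096),circ(p,.03,f)):
        q=(proj(s,L)-[x0,y0]+.5)*F; cv2.polylines(im,[np.int32(q*8)],False,col,1,cv2.LINE_AA,3)
cv2.imwrite("pics/s15.png",im)
```

```text
(no output)
```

View pics/s15.png

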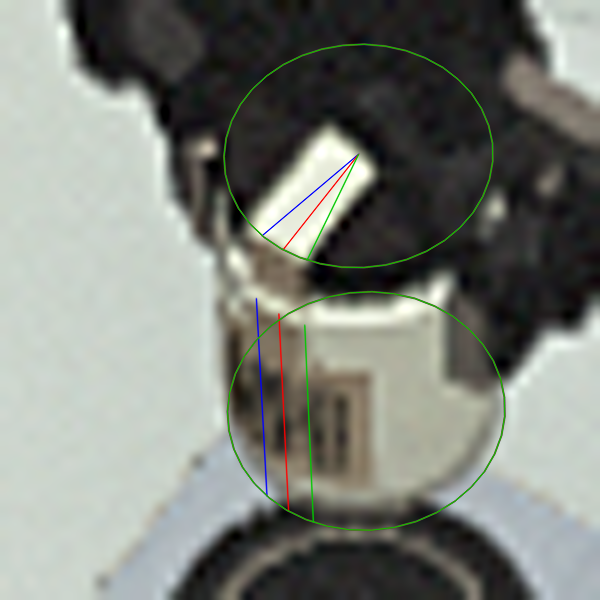

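Call:
move_arm(rows="0.5 0 1.5 0 0 0 0; 0 0 3 0 0 0 0; 0 0 3 0 0 0 0; 0 0 1.5 0 0 0 0; 0 0 1 0 0 0 0; 0 0 0.4 0 0 0 0; 0 0 0 0 0 0 0")

```text
time_s: 23.5
eef_pos: [0.416, 0.2995, 0.1259]
eef_rot: [0.0, 1.0, 0.031, -0.0]
wrist_force: [0.3, 1.1, -0.9]
opening: 0.692
```

```bash
python3 go.py .4155 .298 .118 .06
python3 - <<'E'
from h import *
s=cam("side"); crop(s,(230,240,370,370),5,[],"pics/s16.png")
E
```

```text
t 23.5 pos [0.416  0.2995 0.1259] phi 0.0612 tilt 0.01 open 0.692 F [ 0.3  1.1 -0.9] q [ 0.39  0.28  1.89 -0.    0.97  0.33]
shift cm in current tool: [-0.06  0.14  0.79]  then in target-yaw tool: [-0.06  0.14  0.79] rotvec deg [0.   0.01 0.07]
```

View pics/s16.png

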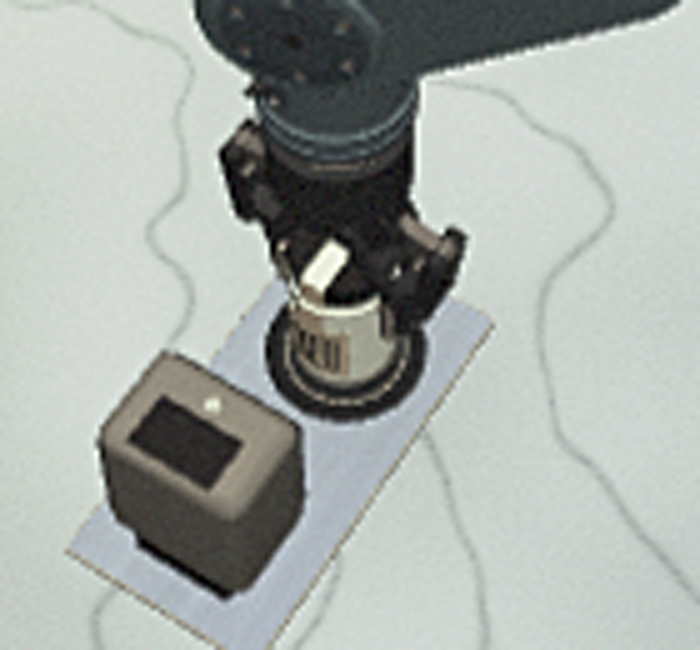

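Call:
move_arm(rows="0 0.1 0.3 0 0 0 0; 0 0 0.3 0 0 0 0; 0 0 0 0 0 0 0")

```text
time_s: 23.85
eef_pos: [0.416, 0.2984, 0.1199]
eef_rot: [-0.0, 1.0, 0.031, 0.0]
wrist_force: [-0.1, 0.6, -1.2]
opening: 0.689
```

Call:
move_arm(rows="0 0 0.15 0 0 0 0; 0 0 0.15 0 0 0 0; 0 0 0 0 0 0 0")

```text
time_s: 24.15
eef_pos: [0.416, 0.2985, 0.1168]
eef_rot: [-0.0, 1.0, 0.031, 0.0]
wrist_force: [-0.2, -0.3, -1.3]
opening: 0.689
```

Call:
move_arm(rows="0 0 0.15 0 0 0 0; 0 0 0.1 0 0 0 0; 0 0 0 0 0 0 0")

```text
time_s: 24.45
eef_pos: [0.4161, 0.2986, 0.1167]
eef_rot: [0.0, 1.0, 0.031, -0.0]
wrist_force: [-8.5, -4.7, 23.3]
opening: 0.684
```

Call:
move_arm(rows="0 0 -0.2 0 0 0 0; 0 0 0 0 0 0 0.75; 0 0 0 0 0 0 0.85; 0 0 0 0 0 0 1; 0 0 0 0 0 0 1; 0 0 0 0 0 0 1; 0 0 -2 0 0 0 1; 0 0 -3 0 0 0 1; 0 0 -4 0 0 0 1; 0 0 -3 0 0 0 1; 0 0 0 0 0 0 1; 0 0 0 0 0 0 1")

```text
time_s: 25.65
eef_pos: [0.4162, 0.2986, 0.2369]
eef_rot: [-0.0, 1.0, 0.031, 0.001]
wrist_force: [0.2, 0.7, 0.1]
opening: 1.001
```

```bash
python3 go.py .4155 .298 .118 .06
python3 - <<'E'
from h import *
s=cam("side"); p=(.4155,.298); f=.0065
x0,y0,x1,y1=240,250,340,350; F=6
im=cv2.resize(s["color"][y0:y1,x0:x1],None,fx=F,fy=F,interpolation=cv2.INTER_CUBIC)
for th,col in((1.43,(255,0,0)),(1.63,(0,0,255)),(1.83,(0,200,0))):
    for L in (fr(p,th,[[0,0,f+.096],[.0275,0,f+.096]]),fr(p,th,[[.03,0,f+.076],[.03,0,f]]),circ(p,.0275,f+.096),circ(p,.03,f)):
        q=(proj(s,L)-[x0,y0]+.5)*F; cv2.polylines(im,[np.int32(q*8)],False,col,1,cv2.LINE_AA,3)
cv2.imwrite("pics/s17.png",im)
c=cam("top"); crop(c,(170,190,270,290),6,[],"pics/t17.png")
E
```

```text
t 25.65 pos [0.4162 0.2986 0.2369] phi 0.0615 tilt 0.09 open 1.001 F [0.2 0.7 0.1] q [0.39 0.11 1.83 0.   1.2  0.33]
shift cm in current tool: [-0.09  0.06 11.89]  then in target-yaw tool: [-0.07  0.05 11.89] rotvec deg [-0.03 -0.08  0.09]
```

View pics/s17.png

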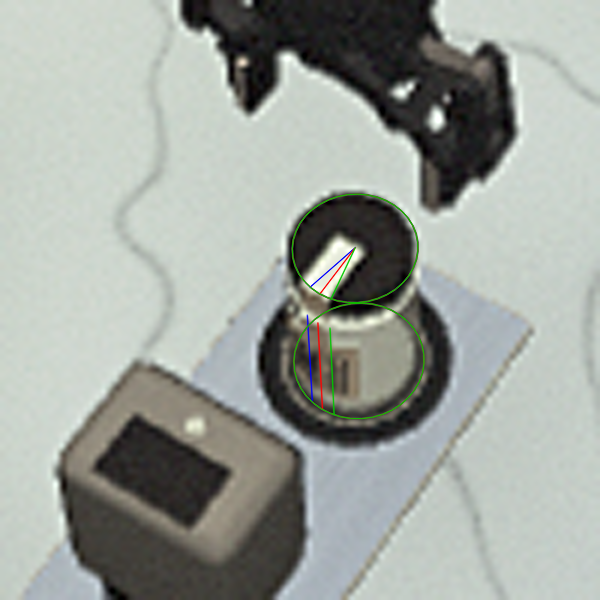

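View pics/t17.png

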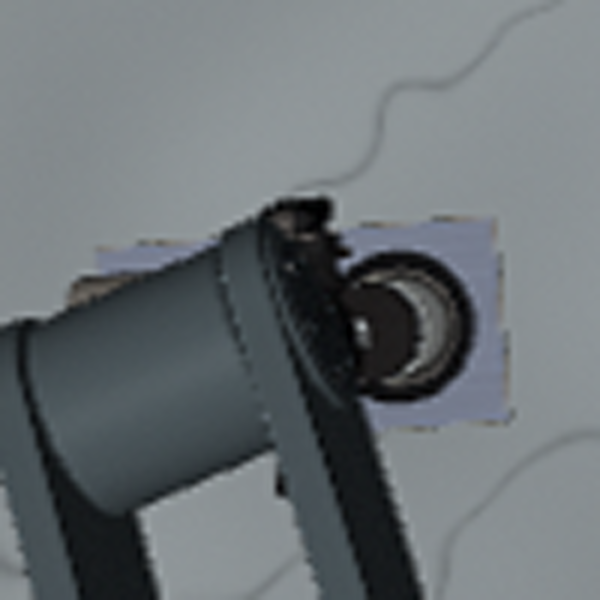

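Call:
move_arm(rows="0 0 0 0 0 0 1; 0 0 0 0 0 0 1; 0 0 0 0 0 0 1; 0 0 3 0 0 0 1; 0 0 4 0 0 0 1; 0 0 2.5 0 0 0 1; 0 0 1.5 0 0 0 1; 0 0 0.9 0 0 0 1; 0 0 0 0 0 0 1; 0 0 0 0 0 0 0.9; 0 0 0 0 0 0 0.8; 0 0 0 0 0 0 0.75; 0 0 0 0 0 0 0.7; 0 0 0 0 0 0 0.6; 0 0 0 0 0 0 0; 0 0 0 0 0 0 0; 0 0 0 0 0 0 0")

```text
time_s: 27.45
eef_pos: [0.4166, 0.2988, 0.1187]
eef_rot: [-0.0, 1.0, 0.031, 0.001]
wrist_force: [-1.1, -1.5, 6.6]
opening: 0.689
```

Call:
move_arm(rows="0 0 -0.5 0 0 0 0; 0 0 -1.5 0 0 0 0; 0 0 -3 0 0 0 0; 0 0 -4 0 0 0 0; 0 0 -4 0 0 0 0; 0 0 -4 0 0 0 0; 0 0 -4 0 0 0 0; 0 0 -3.5 0 0 0 0; 0 0 -2 0 0 0 0; 0 0 -1.2 0 0 0 0; 0 0 -0.4 0 0 0 0; 0 0 0 0 0 0 0")

```text
time_s: 28.65
eef_pos: [0.4158, 0.2984, 0.3979]
eef_rot: [0.0, 1.0, 0.031, -0.0]
wrist_force: [-0.2, -0.0, -1.5]
opening: 0.689
```

Call:
move_arm(rows="0 0 0 0 0 -4 0; 0 0 0 0 0 -8 0; 0 0 0 0 0 -8 0; 0 0 0 0 0 -8 0; 0 0 0 0 0 -8 0; 0 0 0 0 0 -8 0; 0 0 0 0 0 -8 0; 0 0 0 0 0 -8 0; 0 0 0 0 0 -8 0; 0 0 0 0 0 -8 0; 0 0 0 0 0 -7 0; 0 0 0 0 0 -4.3 0; 0 0 0 0 0 -2 0; 0 0 0 0 0 0 0")

```text
time_s: 30.05
eef_pos: [0.4155, 0.2982, 0.3964]
eef_rot: [-0.001, 0.689, 0.724, -0.002]
wrist_force: [0.3, -0.2, -1.0]
opening: 0.684
```

```bash
python3 go.py .5 -.1012 .40 1.62
python3 - <<'E'
from h import *
s=cam("side"); crop(s,(190,150,330,290),5,[],"pics/s18.png")
E
```

```text
t 30.05 pos [0.4155 0.2982 0.3964] phi 1.6202 tilt 0.19 open 0.684 F [ 0.3 -0.2 -1. ] q [ 0.39 -0.03  1.64 -0.    1.53 -1.23]
shift cm in current tool: [-40.31   6.46  -0.33]  then in target-yaw tool: [-40.31   6.47  -0.36] rotvec deg [-0.18  0.07  0.01]
```

View pics/s18.png

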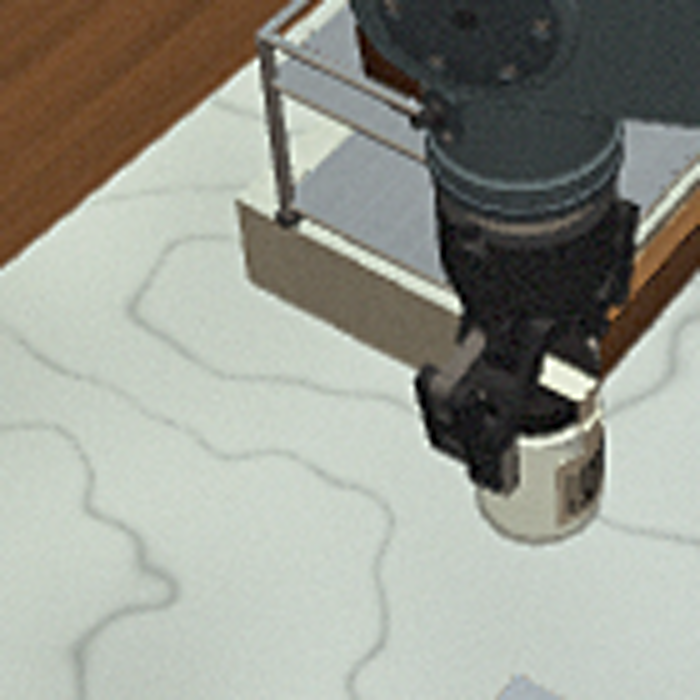

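Call:
move_arm(rows="-1.5 0.2 0 0 0 0 0; -3 0.5 0 0 0 0 0; -4 0.65 0 0 0 0 0; -4 0.65 0 0 0 0 0; -4 0.65 0 0 0 0 0; -4 0.65 0 0 0 0 0; -4 0.65 0 0 0 0 0; -4 0.65 0 0 0 0 0; -4 0.65 0 0 0 0 0; -3.5 0.6 0 0 0 0 0; -2.5 0.4 0 0 0 0 0; -1.3 0.2 0 0 0 0 0; -0.5 0.1 0 0 0 0 0; 0 0 0 0 0 0 0")

```text
time_s: 31.5
eef_pos: [0.5012, -0.1006, 0.3979]
eef_rot: [-0.001, 0.69, 0.724, -0.0]
wrist_force: [-0.2, 0.2, -0.9]
opening: 0.686
```

```bash
python3 go.py .683 -.0945 .40 1.62
python3 - <<'E'
from h import *
s=cam("side"); crop(s,(230,40,430,240),4,[circ((.683,-.0945),.03,.205),circ((.683,-.0945),.03,.3)],"pics/s19.png")
E
```

```text
t 31.5 pos [ 0.5012 -0.1006  0.3979] phi 1.6195 tilt 0.06 open 0.686 F [-0.2  0.2 -0.9] q [-0.43 -0.03  1.64  0.    1.53 -2.05]
shift cm in current tool: [-0.28 18.19 -0.22]  then in target-yaw tool: [-0.29 18.19 -0.21] rotvec deg [-0.05 -0.04 -0.03]
```

View pics/s19.png

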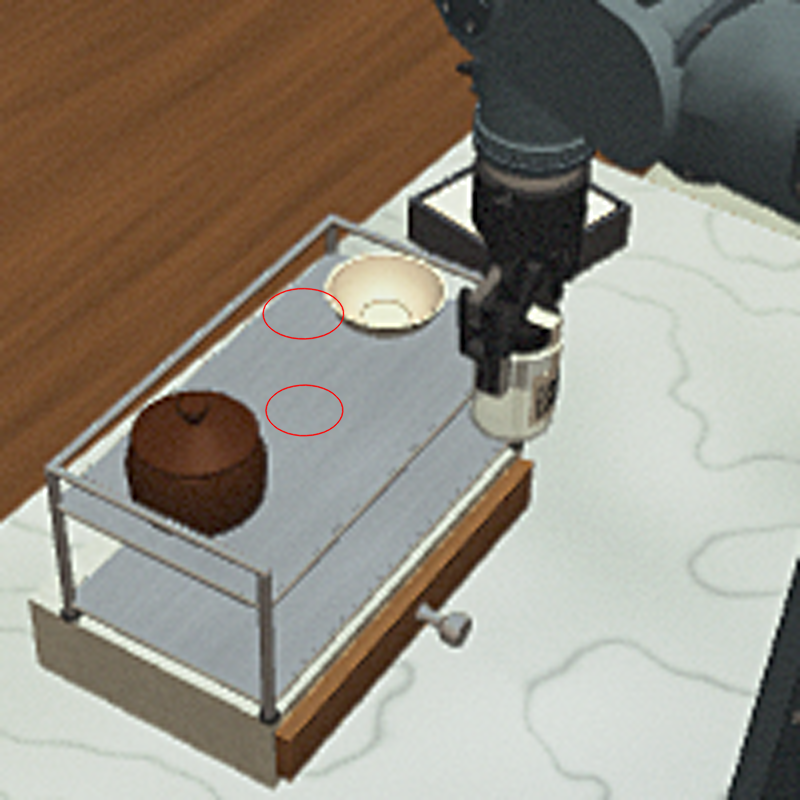

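Call:
move_arm(rows="0 1 0 0 0 0 0; 0 2 0 0 0 0 0; 0 3 0 0 0 0 0; -0.1 3.2 0 0 0 0 0; -0.1 3.2 0 0 0 0 0; -0.1 2.8 0 0 0 0 0; 0 1.7 0 0 0 0 0; 0 0.9 0 0 0 0 0; 0 0.4 0 0 0 0 0; 0 0 0 0 0 0 0")

```text
time_s: 32.55
eef_pos: [0.6833, -0.0942, 0.3982]
eef_rot: [-0.0, 0.689, 0.725, -0.0]
wrist_force: [0.1, -0.1, -0.7]
opening: 0.685
```

Call:
move_arm(rows="0 0 0.8 0 0 0 0; 0 0 1.5 0 0 0 0; 0 0 2 0 0 0 0; 0 0 1.5 0 0 0 0; 0 0 0.8 0 0 0 0; 0 0 0.3 0 0 0 0; 0 0 0 0 0 0 0")

```text
time_s: 33.25
eef_pos: [0.6831, -0.0949, 0.3291]
eef_rot: [-0.0, 0.69, 0.724, -0.0]
wrist_force: [-0.7, -0.6, -0.9]
opening: 0.69
```

```bash
python3 go.py .683 -.0945 .317 1.62
python3 - <<'E'
from h import *
s=cam("side"); crop(s,(230,40,430,240),4,[circ((.683,-.0945),.03,.205)],"pics/s20.png");c=cam("top"); crop(c,(280,100,430,250),4,[],"pics/t20.png")
E
```

```text
t 33.25 pos [ 0.6831 -0.0949  0.3291] phi 1.6199 tilt 0.02 open 0.69 F [-0.7 -0.6 -0.9] q [-0.31  0.42  1.26 -0.    1.47 -1.93]
shift cm in current tool: [ 0.04 -0.01  1.21]  then in target-yaw tool: [ 0.04 -0.01  1.21] rotvec deg [-0.02 -0.01 -0.  ]
```

View pics/s20.png

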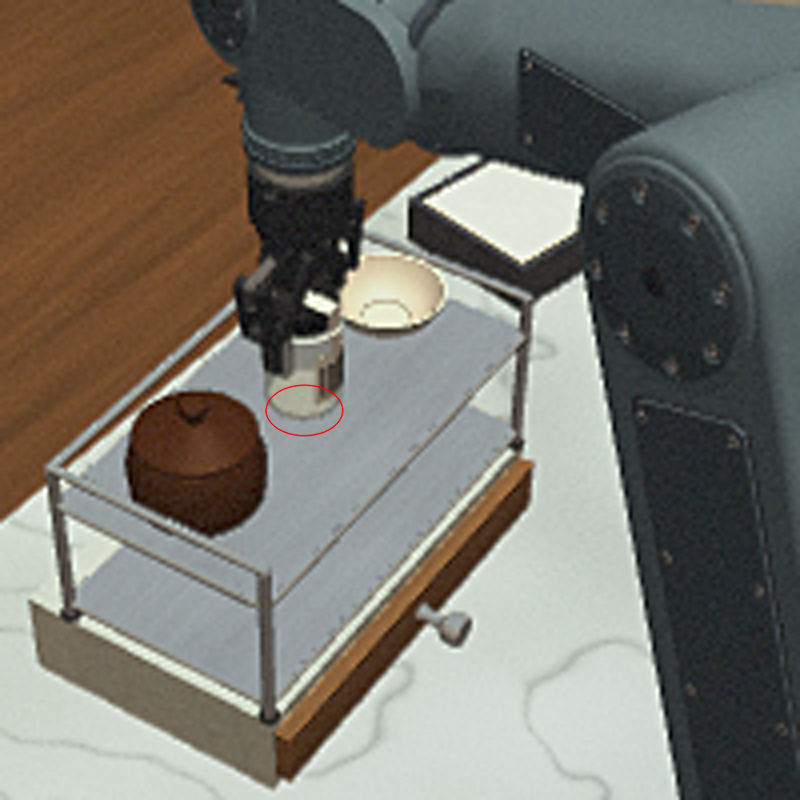

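View pics/t20.png

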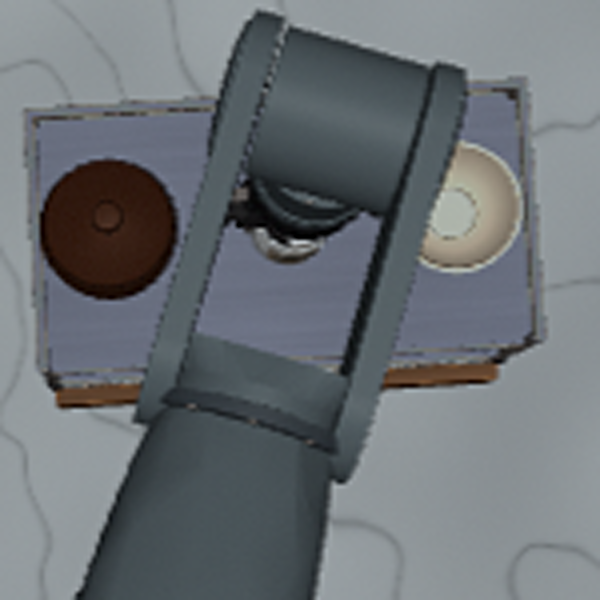

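Centred and clear. Lower slowly.

Call:
move_arm(rows="0 0 0.4 0 0 0 0; 0 0 0.3 0 0 0 0; 0 0 0.2 0 0 0 0; 0 0 0 0 0 0 0")

```text
time_s: 33.75
eef_pos: [0.683, -0.0948, 0.3199]
eef_rot: [-0.0, 0.689, 0.724, -0.0]
wrist_force: [-0.0, -0.3, -0.9]
opening: 0.689
```

Call:
move_arm(rows="0 0 0.15 0 0 0 0; 0 0 0.15 0 0 0 0; 0 0 0 0 0 0 0")

```text
time_s: 34.05
eef_pos: [0.6833, -0.0949, 0.3177]
eef_rot: [0.0, 0.689, 0.724, 0.0]
wrist_force: [0.2, -0.4, 0.5]
opening: 0.686
```

Call:
move_arm(rows="0 0 0.1 0 0 0 0; 0 0 0.05 0 0 0 0; 0 0 0 0 0 0 0")

```text
time_s: 34.35
eef_pos: [0.6834, -0.0949, 0.3177]
eef_rot: [0.001, 0.689, 0.724, 0.0]
wrist_force: [-2.5, 0.6, 7.5]
opening: 0.687
```

Call:
move_arm(rows="0 0 0 0 0 0 0.75; 0 0 0 0 0 0 0.82; 0 0 0 0 0 0 0.9; 0 0 0 0 0 0 0.9; 0 0 -1 0 0 0 0.9; 0 0 -2 0 0 0 0.9; 0 0 -3 0 0 0 0.9; 0 0 -4 0 0 0 0.9; 0 0 -4 0 0 0 0.9; 0 -4 0 0 0 0 0.9; 0 -4 0 0 0 0 0.9; 0 -4 0 0 0 0 0.9; 0 -4 0 0 0 0 0.9; 0 -4 0 0 0 0 0.9; 0 -4 0 0 0 0 0.9; 0 0 0 0 0 0 0.9")

```text
time_s: 35.95
eef_pos: [0.4403, -0.1063, 0.4572]
eef_rot: [0.001, 0.69, 0.724, -0.0]
wrist_force: [0.7, 0.0, 0.1]
opening: 0.9
```

```bash
python3 go.py .683 -.0945 .317 1.62
python3 - <<'E'
from h import *
p=(.683,-.0945); f=.205
for n,(x0,y0,x1,y1),F in(("side",(230,80,400,240),4.5),("top",(280,110,420,240),5.5)):
    s=cam(n); im=cv2.resize(s["color"][y0:y1,x0:x1],None,fx=F,fy=F,interpolation=cv2.INTER_CUBIC)
    for L in [circ(p,.0275,f+.096),circ(p,.03,f)]+[fr(p,3.179,[[0,0,f+.096],[.0275,0,f+.096]]),fr((.5675,-.0988),.037,[[0,-.187,.067],[0,.187,.067]])]:
        q=(proj(s,L)-[x0,y0]+.5)*F; cv2.polylines(im,[np.int32(q*8)],False,(0,0,255),1,cv2.LINE_AA,3)
    cv2.imwrite(f"pics/{n}21.png",im)
E
python3 strip.py .683 -.0945 .301 b
```

```text
t 35.95 pos [ 0.4403 -0.1063  0.4572] phi 1.6188 tilt 0.1 open 0.9 F [0.7 0.  0.1] q [-0.5  -0.19  1.67 -0.    1.66 -2.12]
shift cm in current tool: [ 0.03 24.29 14.05]  then in target-yaw tool: [-2.000e-02  2.430e+01  1.402e+01] rotvec deg [ 0.06  0.08 -0.07]
top cap [ 0.682  -0.0965] r mm 30.2 strip th by centroid -3.01 by pca -3.108 dist mm 12.9 0.02745490981963928 0.013827655310621242
side cap [ 0.6797 -0.0883] r mm 37.0 strip th by centroid -2.089 by pca -2.485 dist mm 6.7 0.0664595303889028 0.04251142666191759
```

View pics/side21.png

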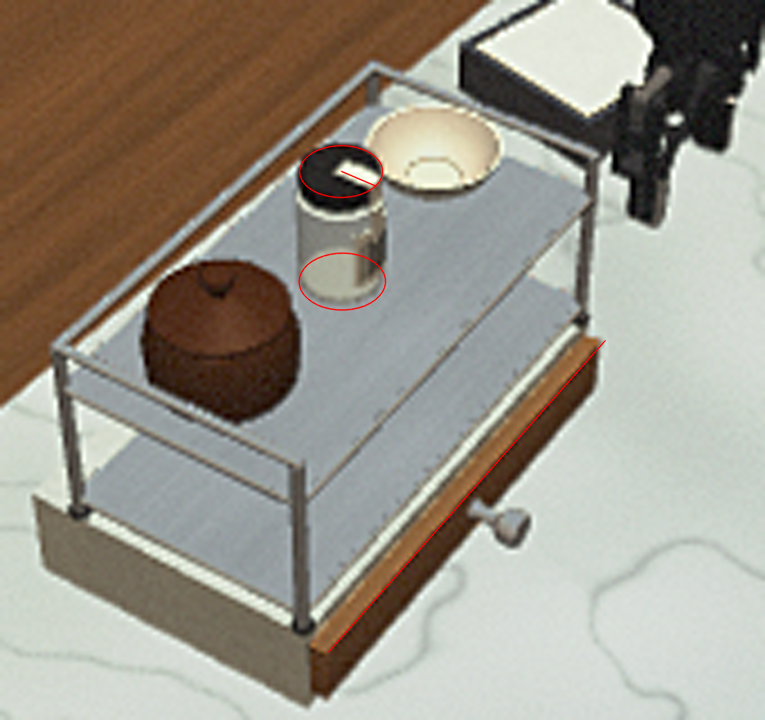

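View pics/top21.png

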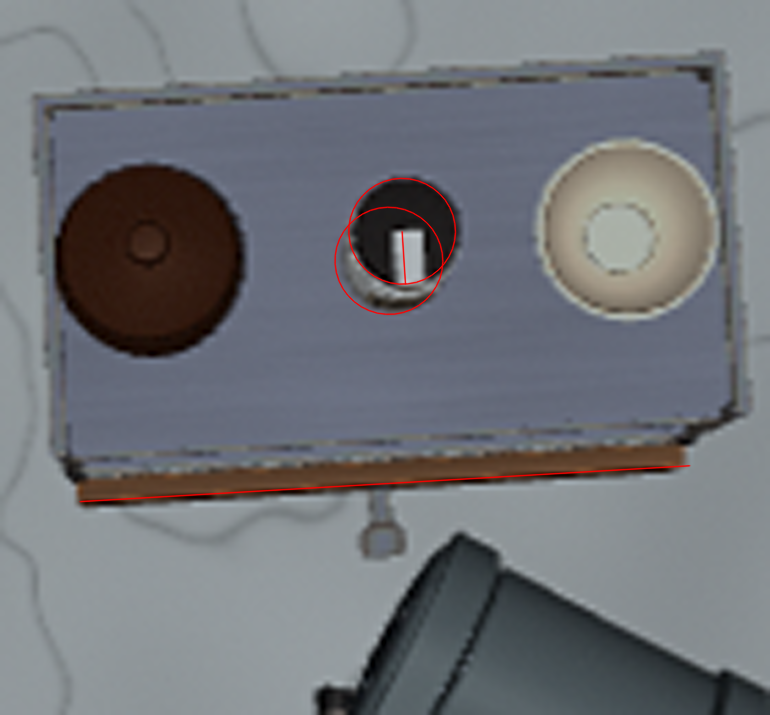

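Run:
```python
from h import *
s=cam("side"); c=cam("top")
a=cv2.resize(s["color"][200:240,285:325],None,fx=10,fy=10,interpolation=cv2.INTER_CUBIC); b=cv2.resize(c["color"][180:210,290:320],None,fx=400/30,fy=400/30,interpolation=cv2.INTER_CUBIC)
cv2.imwrite("pics/z22.png",np.hstack([a,b[:400,:400]]))
```

```text
(no output)
```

View pics/z22.png

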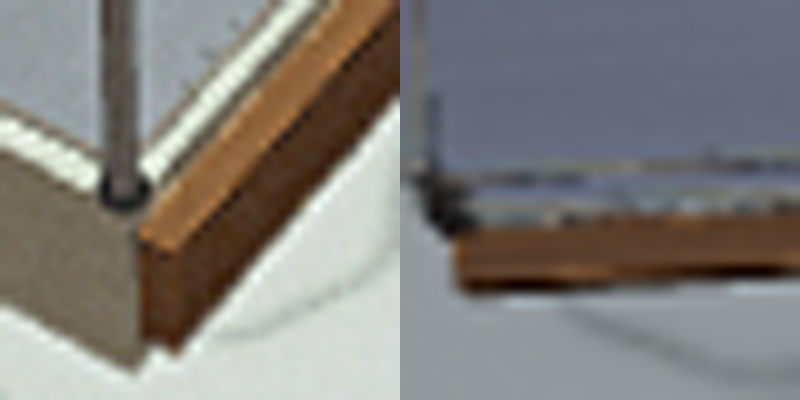

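```bash
python3 -c "
from bench import ctrl
print(ctrl.hand_in()); print(ctrl.get_obs()['time_s'])"
```

```text
the job is handed in; nothing more can be done
None
the job is handed in; nothing more can be done
```

The whole job is done and handed in at about 36 s of the 72 s allowed, though the hand-in gives no verdict.

- **Scraper and drawer:** I laid the scraper flat in the open drawer and pushed the drawer in by its knob until it hit a firm stop, at about 16 N. The close-up pictures show the drawer front flush with the cabinet. The scraper was last seen lying flat just before the drawer was pushed; it cannot be seen now.
- **Scan:** I stood the canister on the pad with its label towards the scanner window and left it released for over a second. In the picture it sat about 2 mm from the pad's centre, with its label within about 0.1 rad of the window.
- **Shelf:** I set the canister down mid-shelf with about 7 N measured at the wrist. The last top picture puts it within about 3 mm of the shelf's middle and its label within about 0.1 rad of straight out. Pot and dishes look unmoved, and the arm is clear of everything.

**Checks that disagreed:** the automatic strip measurement gave an unreliable label direction for the canister's starting pose, and from the side camera throughout. There I read the direction from the rectified picture and from overlays of the model instead.

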